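Inspect the struck head of a snap setter under a loupe

ROBOT

A 6-joint arm with a two-finger parallel gripper is mounted at the origin on a cart in front of the work surface, level with it; the furniture and walls round the work are solid. World frame = base frame: x ahead of the robot, y to its left, z up, the work surface at z = 0. Lengths are in m, angles in rad, forces in N, time in s.
With the tool pointing down it reaches from about 0.35 to 0.975 m from the base axis. Payload 17.4 kg.
Tool frame: the origin (TCP) lies midway between the tips of the shut fingers; the grasp point (between the pads) lies 19 mm behind it (manip.tcp_to_grasp is the distance from the TCP to the grasp point, in m); z points along the fingers, y is the direction in which the jaws open and shut (so a half turn about z gives the same grasp; the last joint's range is limited). The gripper opens to 85 mm and grips with 20 to 120 N. Pads are 22 mm wide; open, the fingers measure 114 mm over their backs; the gripper's body (76 mm by 85 mm) begins 54 mm behind the grasp point. The pads swing forward as they close: fully open they stand 13 mm farther back than shut.
Start: joints at [1.25, 0.116, 1.442, -0, 1.584, -0.038], TCP at [0.188, 0.648, 0.231] pointing down, gripper open.
Joint ranges: [-2.83, 2.83], [-0.83, 2.19], [0.07, 2.5], [-1.14, 4.28], [0.01, 3], [-2.97, 2.97]. Speed limits (rad/s): [1.89, 1.89, 2.22, 3.14, 3.14, 3.14].

INTERFACE

Orientations are given as [roll, pitch, yaw] about the fixed x, y, z axes, in that order (R = Rz(yaw) Ry(pitch) Rx(roll)).
In Python, from rig import manip gives the robot as it stands. The module is installed in compiled form; this text tells all that it offers.
- The arm moves only by the tool drive_tool, never from a script. Its argument "commands" is a list of rows, each an object with "claw": the closure, from 0 (fully open) to 1 (shut); "linear": the shift along the tool's x, y, z in mm, a list of three; "roll": the turn about the tool's z in rad. In form: [{"claw": claw, "linear": [x, y, z], "roll": roll}, ...]. A call has exactly 5 rows; each row is the pose to reach, as a shift and turn from the pose commanded when the call began, along the tool's axes at that moment; what a row does not reach only later rows make up. A row lasts 1/10 s, in which the tool goes at most 50 mm and 8.59 degrees, less where a joint would pass 70% of its speed; a pose out of reach is approached as far as the arm can. A call with a gripper value outside its range is refused whole. The fingers move at their own pace and stop on an object; the grip force is fixed at half the most. Time passes only in rows, so rows that repeat a pose let the fingers close, or fill a call up. It gives the time, the measured TCP pose, the force and the opening at its end, in the units of the state.
- manip.get_state(): the state, without advancing time (a new reading comes with each control period).
- manip.snapshot(name): name is "scene" or "top" or "wrist"; returns a dict with "img" (480x640x3 uint8, red, green, blue), "fx", "fy", "cx", "cy" (pixels), "R" (3x3) and "t" (3): a world point X has camera coordinates R X + t. Camera axes: x right, y down, z forward; pixel columns grow to the right and rows downward; lengths in m; the calibration is good to about 2 mm. A picture is of the moment at which its call begins. There is no depth.
- manip.sign_off(): hands the job in, once; it reports no verdict.
Trained networks look in the newest picture that a camera, given by its name, has taken for a name from the list of things; names that differ only in an ending like _2 or _b are one class to them, and where a whole thing is asked for, a point or a joint stands for the part that bears it (a point fixed in the world has none). Each returns a list of dicts, best first, with "p" (0 to 1); they miss things now and then, are a little off and sometimes report something else, mostly with a low value. They report only what shows in the picture. A call takes as long as a camera call.
- manip.silhouettes(thing, camera): "pixels" (480x640 bool, what is visible of it) and "point" ([column, row] in pixels, amid what is visible of it).
The state is a dict: "clock": time; "qpos": joint angles; "joint_velocities": joint speeds; "effort": joint torques, N m; "ee_pos": TCP position; "tool_rot": TCP orientation; "ft_force": force on the tool from outside, world axes, zero at the start; "ft_torque": the same for the moment, N m; "opening": opening from 0.0 (shut) to 1.0 (fully open).
Only numpy, scipy, OpenCV 4.12 (cv2) and the standard library are available. Lean on these libraries where they do the work, as an engineer would, in place of code of your own. Each camera call takes 0.05 s, during which the arm holds its last target.

TASK

Slide the steel snap setter, black head up, fully home into the close-fitting socket of the inspection stand and let go of it. Then pick up the loupe and finish while holding it still in the gripper, touching neither stand nor setter: lens level, centred over the setter's black head, with the lens centre at the height marked by the red collar on the stand's post. Leave the collar as it is set and the bottle and thread spool where they stand.

Things in the scene. Friction and masses are not known exactly. Their poses are not given: they have to be found in the camera images.
- stand: Inspection stand, fixed to the worktop: dark steel base plate 185x76x8 mm, on it a wooden block 50x50 mm whose top is 54 mm above the worktop, with an upright round socket (bore 19 mm, 40 mm deep, floor 14 mm above the worktop), and a bare metal post 8 mm thick and 215 mm high. Origin on the worktop under the socket axis; x points from the socket to the post, whose axis is 108 mm from the socket's; z up.
- socket_mouth (a point): Centre of the socket's open top, on the block's top face, 54 mm above the worktop; axes as the stand's. A setter fully home has its centre 12 mm above this point and its head's top 64 mm above it.
- focus_mark (a point): Centre of the red focus collar (20 mm across, 14 mm high, with a 18 mm red pin at mid-height pointing to the socket) on the stand's post: its height, 168 to 198 mm above the worktop, is the height for the lens centre. It slides stiffly; not to be moved. z up.
- collar (a joint): Height setting of the red collar on the post, 0 to 0.030 m, growing upward (0 is 168 mm above the worktop).
- setter: The snap setter as a whole; origin at the centre of its foot, z up along its length.
- setter_mid (a point): Centre (half-way up) of the snap setter, a steel rod 16 mm thick and 104 mm high with a black head 21 mm across on its top 18 mm, standing on its foot on the worktop; 120 g, mass varies. The point is 52 mm above its foot; z along its length, toward the head.
- loupe: The loupe as a whole; origin under the lens centre at its underside, x from the handle to the lens, z up. Weighs about 120 g and balances about 57 mm behind the lens centre, in the front of the handle.
- lens (a point): Centre of the loupe's clear lens, in a black ring 62 mm across and 26 mm high; the lens centre is 22 mm above the loupe's underside. Axes as the loupe's.
- loupe_handle (a point): Grip point on the loupe's dark wooden handle, on its centre line, 75 mm behind the lens centre (loupe's -x) and level with it, so 22 mm above the worktop as the loupe lies. The handle is a straight bar 16 mm wide (along the loupe's y), 18 mm high, from 44 to 136 mm behind the lens centre; flat vertical sides. The loupe rests on its ring and on a rubber foot under the handle's end.
- brown_bottle: Brown bottle with a white cap, 34 mm across, 75 mm high, standing loose on the worktop; origin at its underside. Leave alone.
- thread_spool: Spool of red thread in front (another stands at the back), 50 mm across, 60 mm high, standing loose on the worktop; origin at its underside. Leave alone. Setter, bottle and spool change places from start to start.

How it is judged:
By the outcome, as a careful person would: the job done as asked, in the order asked, and still so for the second after the job is handed in, while the arm keeps its last pose, push and grip.
It also fails if it takes over 56 s, if anything falls off the work surface, if the arm or the gripper's body presses on something with over 40 N, if the wrist force passes 120 N, or if a joint passes its speed limit or range.

## Working session

There is one attempt and no reset: what is moved stays moved. The work goes in short steps, Python scripts to look and compute and a tool call to move; the robot and the scene stay as the last step left them, time stands still between calls to the robot, and variables do not carry over. Pictures are saved under pics/ and viewed, and the job is handed in when it is done.

Besides the shell and the picture viewer there is one more tool, called after "Request:" as name(argument=value, ...), one argument or row to a line, values as JSON. drive_tool: Moves the arm, as the interface text tells. Its arguments: {"type":"object","properties":{"commands":{"type":"array"}},"required":["commands"]}

```bash
mkdir -p pics; ls; python3 - <<'E'
from rig import manip
import cv2
print(manip.tcp_to_grasp)
print(manip.get_state())
for n in ["scene","top","wrist"]:
    s=manip.snapshot(n)
    cv2.imwrite(f"pics/{n}0.png",s["img"][:,:,::-1])
    print(n,s["fx"],s["cx"],s["cy"],s["R"],s["t"])
E
```

```text
pics
0.0187
{'clock': 0.0, 'qpos': array([ 1.25020281e+00,  1.16498782e-01,  1.44226068e+00, -2.34527724e-05,
        1.58400991e+00, -3.78215403e-02]), 'joint_velocities': array([ 0.00181055,  0.00164515, -0.00056519, -0.00030138, -0.00121303,
        0.00025745]), 'effort': array([ 7.66161884e-04, -7.31997943e+01, -6.32488275e+01, -6.09663743e-05,
        6.41286009e-03, -1.25310121e-04]), 'ee_pos': array([0.18830643, 0.64800309, 0.23055639]), 'tool_rot': array([-3.14041588e+00, -2.10606139e-05,  2.85882036e+00]), 'ft_force': array([0.20593251, 0.08947787, 0.53900427]), 'ft_torque': array([ 0.0077552 ,  0.02051773, -0.04362707]), 'opening': 0.9985074121330744}
scene 573.5169414681059 305.2261265385725 236.51060679993196 [[ 0.84501885 -0.53470128 -0.00613902]
 [-0.29887185 -0.46274204 -0.83459297]
 [ 0.44341714  0.70708157 -0.5508329 ]] [-0.42893635  0.30021232  0.79975128]
top 469.56393235265074 317.21089773765345 232.77863249203878 [[ 0.00475151 -0.99998285 -0.00342275]
 [-0.98064662 -0.00398963 -0.19574548]
 [ 0.19572847  0.0042866  -0.98064876]] [0.08965187 0.57565473 1.01819288]
wrist 340.0591804950987 323.6701720291886 234.91311013868375 [[ 2.77701892e-01  9.60666916e-01 -8.57767204e-04]
 [ 9.13278562e-01 -2.63726061e-01  3.10436520e-01]
 [ 2.97999879e-01 -8.69921892e-02 -9.50593726e-01]] [-0.67564728 -0.04254918  0.37934408]
```

View pics/scene0.png

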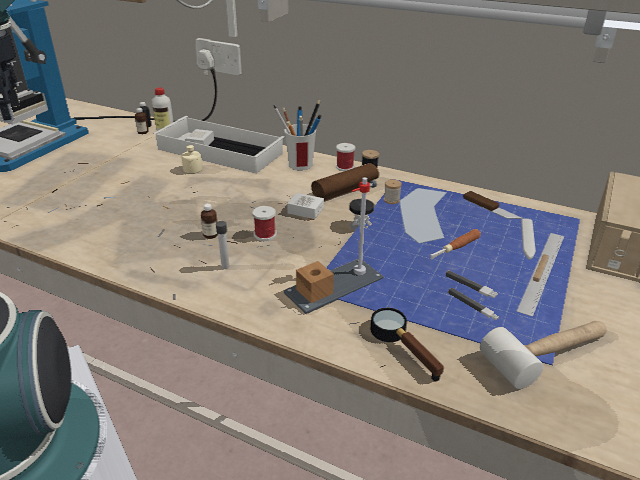

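View pics/top0.png

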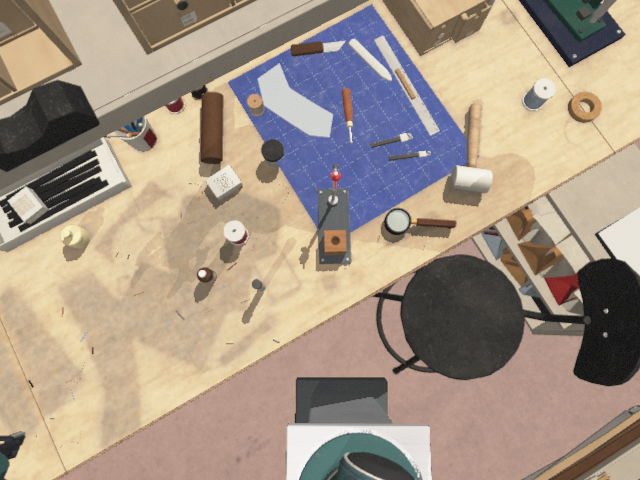

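View pics/wrist0.png

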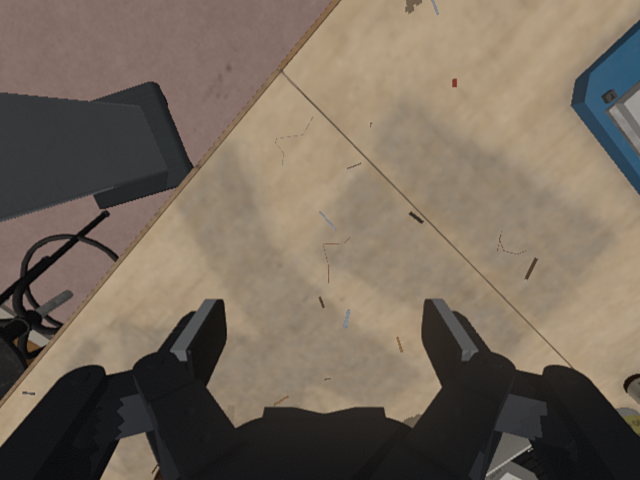

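The scene view shows the setter at about (223,245), the bottle at (209,220) and the spool at (264,222). The stand block is at (315,282), the collar at (364,186), and the loupe has its lens at (388,325) with the handle towards (437,372). Next I'll measure them.

```bash
cat > h.py <<'E'
import numpy as np, cv2
from scipy.optimize import minimize, least_squares
def proj(s,X):
    X=np.atleast_2d(X); c=X@np.array(s["R"]).T+np.array(s["t"])
    return np.c_[s["fx"]*c[:,0]/c[:,2]+s["cx"], s["fy"]*c[:,1]/c[:,2]+s["cy"]]
def plane(s,uv,z):
    d=np.array([(uv[0]-s["cx"])/s["fx"],(uv[1]-s["cy"])/s["fy"],1.]); R=np.array(s["R"])
    d=R.T@d; o=-R.T@np.array(s["t"]); return o+d*(z-o[2])/d[2]
def cyl(r,z0,z1,x=0,y=0,n=32):
    a=np.linspace(0,2*np.pi,n,endpoint=False)
    return np.vstack([np.c_[x+r*np.cos(a),y+r*np.sin(a),np.full(n,z)] for z in(z0,z1)])
def box(x0,x1,y0,y1,z0,z1):
    return np.array([[x,y,z] for x in(x0,x1) for y in(y0,y1) for z in(z0,z1)],float)
def place(P,x,y,th,z=0):
    c,s=np.cos(th),np.sin(th); return np.c_[c*P[:,0]-s*P[:,1]+x,s*P[:,0]+c*P[:,1]+y,P[:,2]+z]
def render(s,parts):
    m=np.zeros((480,640),np.uint8)
    for P in parts:
        h=cv2.convexHull(proj(s,P).astype(np.float32))
        cv2.fillConvexPoly(m,np.round(h*16).astype(np.int32),255,cv2.LINE_AA,4)
    return m/255.
def fit(views,parts,p0,step=0.01,full=False):
    # views: list of (snapshot, mask); xy,th
    def cost(p):
        pp=[place(P,*p[:2],p[2] if len(p)>2 else 0) for P in parts]
        return sum(np.abs(render(s,pp)-m).sum()/max(m.sum(),1) for s,m in views)
    sim=np.array([p0]+[np.array(p0)+ (step if i<2 else .1)*np.eye(len(p0))[i] for i in range(len(p0))])
    r=minimize(cost,p0,method="Nelder-Mead",options=dict(initial_simplex=sim,xatol=1e-5,fatol=1e-5,maxiter=400))
    return r.x,r.fun
SETTER=[cyl(.008,0,.104),cyl(.0105,.086,.104)]
BOTTLE=[cyl(.017,0,.05)]
SPOOL=[cyl(.025,0,.06)]
LOUPE=[cyl(.031,.009,.035),box(-.136,-.044,-.008,.008,.013,.031),box(-.05,-.025,-.005,.005,.017,.027)]
BLOCK=[box(-.025,.025,-.025,.025,.008,.054)]
E
python3 - <<'E'
from rig import manip
import pickle,cv2,numpy as np
from h import *
D={}
for n in ["scene","top"]:
    D[n]=manip.snapshot(n)
    for t in ["stand","collar","setter","loupe","brown_bottle","thread_spool"]:
        r=manip.silhouettes(t,n); D[n,t]=r
        print(n,t,[(round(x["p"],2),np.round(x["point"]),int(x["pixels"].sum())) for x in r])
pickle.dump(D,open("d0.pkl","wb"))
for n in ["scene","top"]:
    im=D[n]["img"].copy()
    for k,t in enumerate(["stand","collar","setter","loupe","brown_bottle","thread_spool"]):
        if D[n,t]: im[D[n,t][0]["pixels"]]=[(255,0,0),(0,255,0),(255,255,0),(0,255,255),(255,0,255),(0,0,255)][k]
    cv2.imwrite(f"pics/sil_{n}.png",im[:,:,::-1])
E
```

```text
scene stand [(0.36, array([209., 222.]), 477), (0.3, array([335., 282.]), 3624)]
scene collar [(0.74, array([363., 188.]), 173)]
scene setter [(0.67, array([222., 246.]), 378)]
scene loupe [(0.63, array([401., 336.]), 1767)]
scene brown_bottle [(0.77, array([209., 223.]), 431)]
scene thread_spool [(0.88, array([262., 221.]), 689), (0.3, array([332., 279.]), 3425)]
top stand [(0.55, array([334., 222.]), 2476)]
top collar []
top setter [(0.44, array([260., 285.]), 129)]
top loupe [(0.78, array([404., 221.]), 1010), (0.62, array([337., 173.]), 104)]
top brown_bottle [(0.51, array([205., 274.]), 259)]
top thread_spool [(0.59, array([236., 232.]), 468)]
```

```bash
python3 - <<'E'
import cv2
a=cv2.imread("pics/sil_scene.png")[150:400,170:470];b=cv2.imread("pics/sil_top.png")[150:310,180:480]
cv2.imwrite("pics/silc.png",cv2.resize(a,None,fx=2,fy=2,interpolation=0)); cv2.imwrite("pics/silt.png",cv2.resize(b,None,fx=2.5,fy=2.5,interpolation=0))
E
```

```text
(no output)
```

View pics/silc.png

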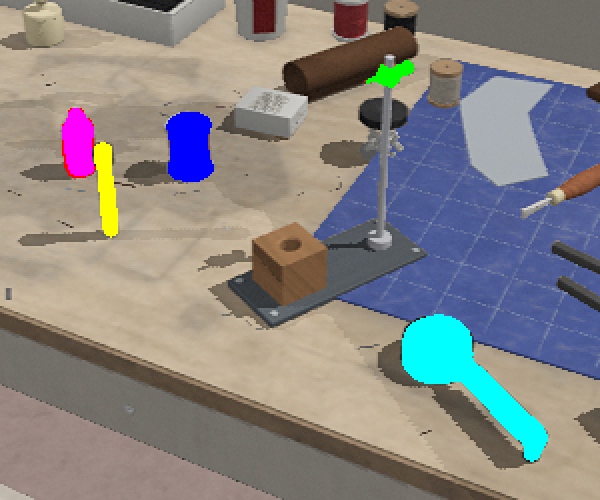

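View pics/silt.png

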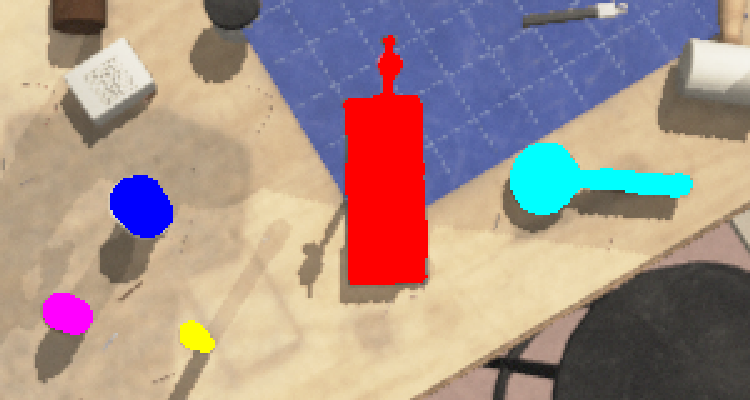

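```bash
cat > m1.py <<'E'
import pickle
from h import *
D=pickle.load(open("d0.pkl","rb"))
S=lambda n,t,i=0:(D[n],D[n,t][i]["pixels"].astype(float))
sc,tp=D["scene"],D["top"]
print("setter guess",plane(sc,(224,268),0),plane(tp,(258,284),.1))
for nm,parts,t in [("setter",SETTER,"setter"),("bottle",[cyl(.017,0,.055),cyl(.009,.05,.075)],"brown_bottle"),("spool",SPOOL,"thread_spool")]:
    for vs in (["scene"],["top"],["scene","top"]):
        p0=plane(tp,D["top",t][0]["point"],.06)[:2]
        print(nm,vs,*fit([S(n,t) for n in vs],parts,p0))
for vs in (["scene"],["top"],["scene","top"]):
    p0=plane(tp,(398,221),.02)
    print("loupe",vs,*fit([S(n,"loupe") for n in vs],LOUPE,[*p0[:2],1.6]))
# block by colour
def bm(s,roi):
    hsv=cv2.cvtColor(s["img"],cv2.COLOR_RGB2HSV); m=((hsv[...,0]>5)&(hsv[...,0]<17)&(hsv[...,1]>110)).astype(np.uint8)
    r=np.zeros_like(m); r[roi[1]:roi[3],roi[0]:roi[2]]=1; m=m*r
    m=cv2.morphologyEx(m,cv2.MORPH_CLOSE,np.ones((9,9))); 
    n,l,st,_=cv2.connectedComponentsWithStats(m); return (l==1+np.argmax(st[1:,4])).astype(float)
ms,mt=bm(sc,(290,255,340,308)),bm(tp,(318,226,352,260))
print(ms.sum(),mt.sum())
for vs in ([(sc,ms)],[(tp,mt)],[(sc,ms),(tp,mt)]):
    p0=plane(tp,(335,241),.054); print("block",*fit(vs,BLOCK,[*p0[:2],0.0]))
cv2.imwrite("pics/bm.png",np.hstack([ms,mt])[200:320]*255)
for n,p in (("scene",(316,270)),("top",(335.2,240.5))): print("hole",n,plane(D[n],p,.054))
E
python3 m1.py
```

```text
setter guess [0.45268915 0.21928184 0.        ] [0.4538283  0.21881484 0.1       ]
setter ['scene'] [0.45912287 0.22713478] 0.31597676107480027
setter ['top'] [0.45555477 0.22290423] 0.12482140142878857
setter ['scene', 'top'] [0.45611398 0.22276024] 0.46777119116380395
bottle ['scene'] [0.48431842 0.35310192] 0.28773031254265047
bottle ['top'] [0.48115327 0.34712188] 0.15256264668029373
bottle ['scene', 'top'] [0.4811138  0.34741364] 0.45775626862019647
spool ['scene'] [0.58418062 0.28408999] 0.21159964711574034
spool ['top'] [0.58180259 0.2822598 ] 0.15549689961454669
spool ['scene', 'top'] [0.58184549 0.2823375 ] 0.36725860155382906
loupe ['scene'] [ 0.61031922 -0.10620839  1.52532037] 0.20003994806751224
loupe ['top'] [ 0.61190256 -0.0975086   1.52891139] 0.0972743156668608
loupe ['scene', 'top'] [ 0.61177517 -0.09842082  1.52432502] 0.3701935075161366
1139.0 521.0
block [ 0.5593099   0.05166057 -0.05267401] 0.09940608376801113
block [ 0.55832488  0.05318581 -0.01897561] 0.15358849873922698
block [ 0.55937071  0.05211238 -0.04999673] 0.2587630953085458
hole scene [0.56501725 0.05294094 0.054     ]
hole top [0.55800895 0.05094828 0.054     ][ WARN:0@11.240] global loadsave.cpp:1063 imwrite_ Unsupported depth image for selected encoder is fallbacked to CV_8U.
```

```bash
python3 - <<'E'
import cv2
a=cv2.imread("pics/scene0.png");b=cv2.imread("pics/top0.png")
cv2.imwrite("pics/z1.png",cv2.resize(a[170:310,280:400],None,fx=5,fy=4,interpolation=2)) 
cv2.imwrite("pics/z2.png",cv2.resize(b[160:270,305:365],None,fx=5,fy=5,interpolation=2))
E
```

```text
(no output)
```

View pics/z1.png

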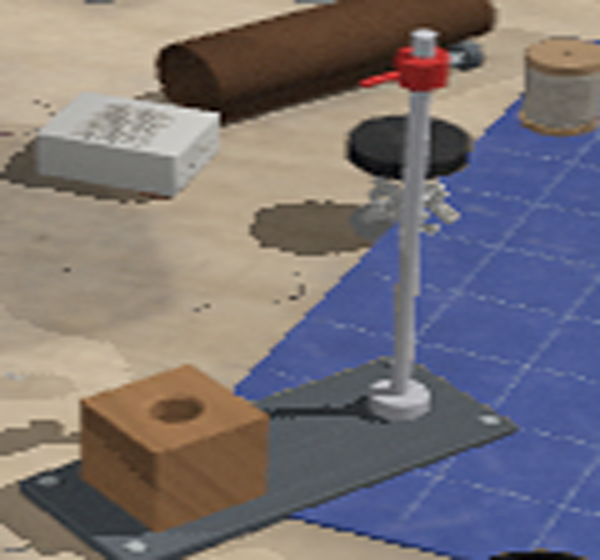

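View pics/z2.png

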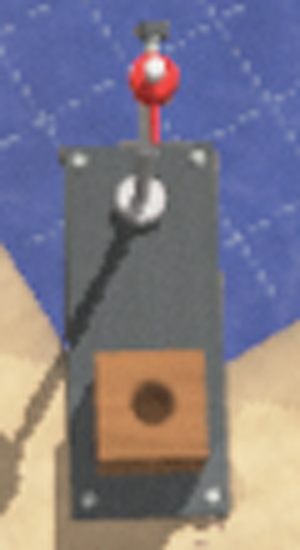

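View pics/bm.png

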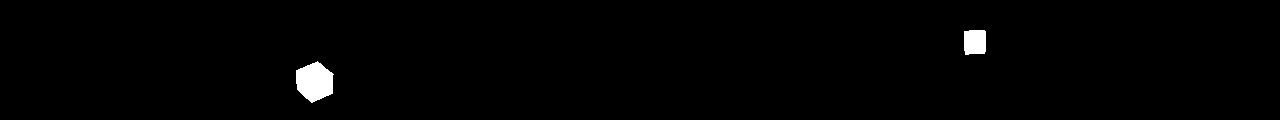

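```bash
cat > go.py <<'E'
import sys,numpy as np
from rig import manip
from scipy.spatial.transform import Rotation as Ro
x,y,z,yaw=map(float,sys.argv[1:5])
s=manip.get_state(); p=np.array(s["ee_pos"]); R=Ro.from_euler("xyz",s["tool_rot"]).as_matrix()
d=R.T@(np.array([x,y,z])-p)*1000
dy=(yaw-s["tool_rot"][2]+np.pi)%(2*np.pi)-np.pi
print("t",round(s["clock"],2),"pos",p.round(4),"rpy",np.round(s["tool_rot"],4),"q",np.round(s["qpos"],2),"F",np.round(s["ft_force"],1),"open",round(s["opening"],3))
print("linear",d.round(1),"roll",round(-dy,4), "rows",np.linalg.norm(d)/50,abs(dy)/.15)
E
python3 go.py 0.456 0.2228 0.2 1.6
python3 - <<'E'
from h import *; import pickle
D=pickle.load(open("d0.pkl","rb"))
# collar height estimate
s=D["scene"]; 
for px in [(364.6,187.2)]:
  for yaw in(-.05,-.02,0):
    b=np.array([.559+.108*np.cos(yaw),.0525+.108*np.sin(yaw)])
    zs=np.linspace(.15,.22,71); P=proj(s,np.c_[np.tile(b,(71,1)),zs]); i=np.argmin(abs(P[:,1]-px[1])); print(yaw,b,zs[i],P[i])
E
```

```text
t 0.85 pos [0.1884 0.6482 0.2313] rpy [3.1415 0.     2.8588] q [ 1.25  0.12  1.44 -0.    1.58 -0.04] F [ 0.   0.4 -0.1] open 1.0
linear [-375.7 -333.8   31.3] roll 1.2588 rows 10.070894433956042 8.392006352694693
-0.05 [0.66686503 0.04710225] 0.2 [366.12774727 187.06936187]
-0.02 [0.6669784  0.05034014] 0.198 [365.01179821 187.31271478]
0 [0.667  0.0525] 0.197 [364.25684409 187.31706157]
```

Request:
drive_tool(
  commands=[
    {"claw": 0, "linear": [-37, -33, 3], "roll": 0.125},
    {"claw": 0, "linear": [-75, -67, 6], "roll": 0.25},
    {"claw": 0, "linear": [-112, -100, 9], "roll": 0.375},
    {"claw": 0, "linear": [-150, -133, 12], "roll": 0.5},
    {"claw": 0, "linear": [-187, -167, 15], "roll": 0.63},
  ],
)

```text
clock: 1.35
ee_pos: [0.3212, 0.4352, 0.2164]
tool_rot: [3.141, -0.0, 2.224]
ft_force: [0.5, -0.2, 0.7]
opening: 0.999
```

```bash
python3 go.py 0.456 0.2228 0.2 1.6
```

```text
t 1.35 pos [0.3212 0.4352 0.2164] rpy [ 3.1411 -0.      2.224 ] q [ 0.89 -0.17  1.75 -0.    1.57  0.23] F [ 0.5 -0.2  0.7] open 0.999
linear [-250.6  -22.    16.4] roll 0.624 rows 5.041952158633991 4.160204711861967
```

Request:
drive_tool(
  commands=[
    {"claw": 0, "linear": [-50, -4, 3], "roll": 0.125},
    {"claw": 0, "linear": [-100, -9, 6], "roll": 0.25},
    {"claw": 0, "linear": [-150, -13, 10], "roll": 0.375},
    {"claw": 0, "linear": [-200, -18, 13], "roll": 0.5},
    {"claw": 0, "linear": [-249, -22, 16], "roll": 0.624},
  ],
)

```text
clock: 1.85
ee_pos: [0.4558, 0.225, 0.2007]
tool_rot: [3.141, -0.0, 1.6]
ft_force: [0.0, 1.5, -0.0]
opening: 1.001
```

```bash
python3 go.py 0.456 0.2228 0.2 1.6; cat > w.py <<'E'
import sys,pickle
from rig import manip
from h import *
k=sys.argv[1]; D={}
for n in sys.argv[2].split(","):
    D[n]=manip.snapshot(n); cv2.imwrite(f"pics/{n}_{k}.png",D[n]["img"][:,:,::-1])
    for t in (sys.argv[3].split(",") if len(sys.argv)>3 else []):
        D[n,t]=manip.silhouettes(t,n); print(n,t,[(round(x["p"],2),np.round(x["point"]),int(x["pixels"].sum())) for x in D[n,t]])
D["st"]=manip.get_state()
pickle.dump(D,open(f"d{k}.pkl","wb"))
E
python3 w.py 1 wrist setter,stand; python3 - <<'E'
from h import *; import pickle
D=pickle.load(open("d1.pkl","rb")); s=D["wrist"]; p=D["st"]["ee_pos"]
print("tcp px",proj(s,p), "grasp below",proj(s,[p[0],p[1],.104]),proj(s,[p[0],p[1],.0]))
if D["wrist","setter"]: print(fit([(s,D["wrist","setter"][0]["pixels"].astype(float))],SETTER,[.4556,.2225]))
E
```

```text
t 1.85 pos [0.4558 0.225  0.2007] rpy [ 3.1408e+00 -3.0000e-04  1.5997e+00] q [ 0.41 -0.24  1.83  0.    1.55  0.38] F [ 0.   1.5 -0. ] open 1.001
linear [-2.2  0.1  0.7] roll -0.0003 rows 0.04526257615854698 0.0019412400704984143
wrist setter [(0.95, array([322., 230.]), 1058)]
wrist stand [(0.87, array([413., 351.]), 5881)]
tcp px [[320.98423059 302.82735311]] grasp below [[321.84839435 237.98027891]] [[322.27576084 205.91058584]]
(array([0.45785711, 0.22396218]), np.float64(0.09829867674858221))
```

View pics/wrist_1.png

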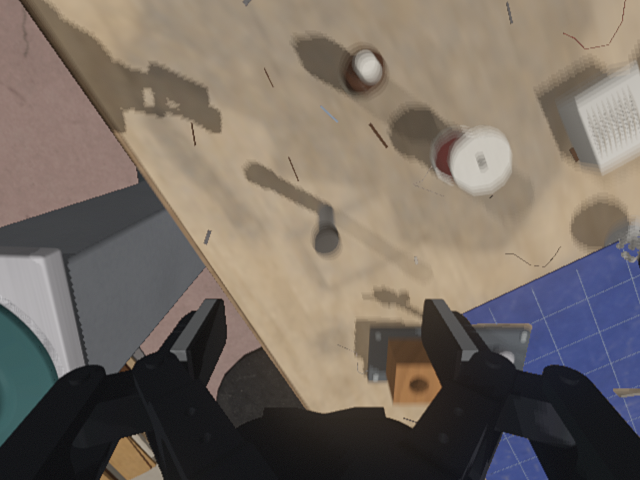

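Request:
drive_tool(
  commands=[
    {"claw": 0, "linear": [-1, -1, 36], "roll": 0},
    {"claw": 0, "linear": [-1.5, 1.5, 80], "roll": 0},
    {"claw": 0, "linear": [-1.5, 1.5, 120], "roll": 0},
    {"claw": 0, "linear": [-1.5, 1.5, 155.5], "roll": 0},
    {"claw": 0, "linear": [-1.5, 1.5, 155.5], "roll": 0},
  ],
)

```text
clock: 2.5
ee_pos: [0.4539, 0.2254, 0.0406]
tool_rot: [-3.135, 0.002, 1.607]
ft_force: [-0.7, -0.0, 0.2]
opening: 1.001
```

```bash
python3 w.py 2 wrist setter; python3 go.py 0.4575 0.2235 0.045 1.6;  python3 - <<'E'
from h import *; import pickle
D=pickle.load(open("d2.pkl","rb")); s=D["wrist"]; p=D["st"]["ee_pos"]
print("tcp px",proj(s,p))
if D["wrist","setter"]: print(fit([(s,D["wrist","setter"][0]["pixels"].astype(float))],SETTER,[.4556,.2225]))
E
```

```text
wrist setter [(0.75, array([328., 357.]), 6567)]
t 2.6 pos [0.4566 0.2262 0.0459] rpy [-3.1414 -0.      1.6063] q [ 0.41 -0.13  2.    0.    1.28  0.37] F [0.5 0.6 0.2] open 0.999
linear [-2.7  0.8  0.9] roll 0.0063 rows 0.05975498349181817 0.04170031436202315
tcp px [[325.62997455 306.79021196]]
(array([0.45747174, 0.23228571]), np.float64(0.31919251635479834))
```

View pics/wrist_2.png

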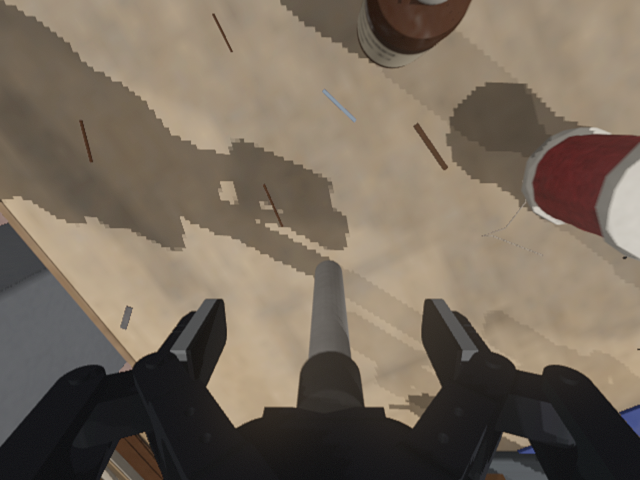

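```bash
python3 w.py 3 wrist; python3 go.py 0.4575 0.2235 0.045 1.6;  python3 - <<'E'
from h import *; import pickle
D=pickle.load(open("d3.pkl","rb")); s=D["wrist"]; p=D["st"]["ee_pos"]
print(p,plane(s,(327,268),0))
for xy in ([.457,.2235],[.457,.226],[.457,.228]): print(xy,proj(s,place(np.array([[0,0,0],[0,-0.008,0],[0,.008,0],[-.008,0,0],[.008,0,0],[0,0,.086]]),*xy,0)).round())
cv2.imwrite("pics/z3.png",cv2.resize(s["img"][240:420,260:400,::-1],None,fx=3,fy=3))
E
```

```text
t 2.65 pos [0.4573 0.2263 0.047 ] rpy [ 3.1399e+00 -8.0000e-04  1.6059e+00] q [ 0.41 -0.13  2.    0.    1.28  0.37] F [0.1 0.8 0.2] open 1.0
linear [-2.8  0.1  2. ] roll 0.0059 rows 0.06937116122349328 0.039512132107664875
[0.45728489 0.22631576 0.04701399] [0.46038601 0.22388293 0.        ]
[0.457, 0.2235] [[321. 268.]
 [321. 280.]
 [322. 256.]
 [308. 268.]
 [335. 269.]
 [320. 364.]]
[0.457, 0.226] [[322. 265.]
 [321. 277.]
 [322. 252.]
 [308. 264.]
 [335. 265.]
 [320. 359.]]
[0.457, 0.228] [[322. 261.]
 [321. 274.]
 [322. 249.]
 [308. 261.]
 [335. 262.]
 [320. 354.]]
```

View pics/z3.png

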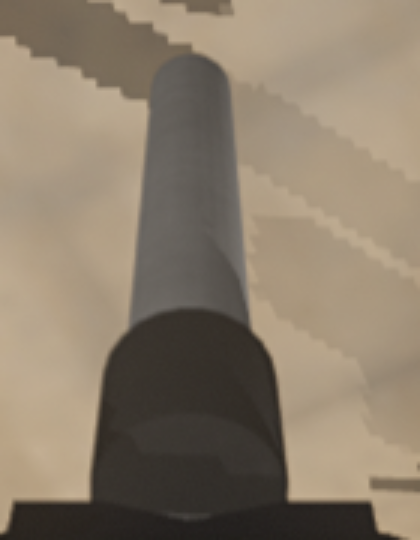

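Request:
drive_tool(
  commands=[
    {"claw": 0, "linear": [-3.5, 0.5, 1], "roll": 0},
    {"claw": 0.3, "linear": [-3.5, 0.5, 1], "roll": 0},
    {"claw": 0.6, "linear": [-3.5, 0.5, 1], "roll": 0},
    {"claw": 1, "linear": [-3.5, 0.5, 1], "roll": 0},
    {"claw": 1, "linear": [-3.5, 0.5, 1], "roll": 0},
  ],
)

```text
clock: 3.15
ee_pos: [0.4574, 0.222, 0.0442]
tool_rot: [3.141, -0.0, 1.605]
ft_force: [0.2, 0.4, 0.0]
opening: 0.332
```

Request:
drive_tool(
  commands=[
    {"claw": 1, "linear": [0, 0, 0], "roll": 0},
    {"claw": 1, "linear": [0, 0, 0], "roll": 0},
    {"claw": 1, "linear": [0, 0, 0], "roll": 0},
    {"claw": 1, "linear": [0, 0, 0], "roll": 0},
    {"claw": 1, "linear": [0, 0, 0], "roll": 0},
  ],
)

```text
clock: 3.65
ee_pos: [0.4573, 0.222, 0.044]
tool_rot: [-3.141, -0.0, 1.605]
ft_force: [-2.7, -0.7, 5.2]
opening: 0.178
```

```bash
python3 w.py 4 wrist,scene; python3 go.py 0.4575 0.2235 0.047 1.6
```

```text
t 3.75 pos [0.4573 0.222  0.044 ] rpy [-3.1415 -0.      1.6048] q [ 0.4  -0.13  2.    0.    1.27  0.37] F [-3.7  0.9  5.4] open 0.184
linear [ 1.5  0.3 -3. ] roll 0.0048 rows 0.06697358543085395 0.03196502190751479
```

View pics/wrist_4.png

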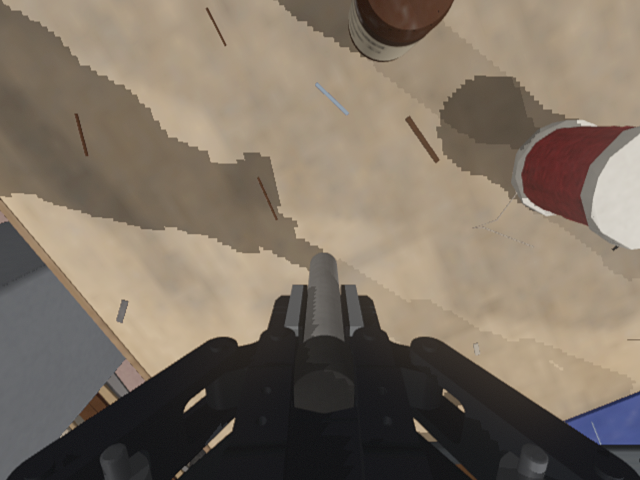

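Request:
drive_tool(
  commands=[
    {"claw": 1, "linear": [0, 0, -20], "roll": 0},
    {"claw": 1, "linear": [0, 0, -60], "roll": 0},
    {"claw": 1, "linear": [0, 0, -100], "roll": 0},
    {"claw": 1, "linear": [-20, 11, -110], "roll": 0},
    {"claw": 1, "linear": [-50, 28, -110], "roll": 0},
  ],
)

```text
clock: 4.25
ee_pos: [0.4878, 0.1735, 0.1563]
tool_rot: [3.138, -0.001, 1.607]
ft_force: [0.1, 0.8, -1.9]
opening: 0.181
```

Request:
drive_tool(
  commands=[
    {"claw": 1, "linear": [-35, 19, 0], "roll": 0},
    {"claw": 1, "linear": [-70, 39, 0], "roll": 0},
    {"claw": 1, "linear": [-100, 56, 0], "roll": 0},
    {"claw": 1, "linear": [-123, 68, 10], "roll": 0},
    {"claw": 1, "linear": [-123, 68, 15], "roll": 0},
  ],
)

```text
clock: 4.75
ee_pos: [0.56, 0.0498, 0.1376]
tool_rot: [-3.141, 0.001, 1.602]
ft_force: [-0.4, 0.1, -1.4]
opening: 0.185
```

```bash
python3 go.py 0.559 0.0525 0.128 1.605; python3 w.py 5 wrist,scene,top setter; python3 go.py 0.559 0.0525 0.128 1.605
```

```text
t 4.75 pos [0.56   0.0498 0.1376] rpy [-3.1408e+00  7.0000e-04  1.6022e+00] q [ 0.04 -0.09  1.8  -0.    1.43  0.01] F [-0.4  0.1 -1.4] open 0.185
linear [ 2.8 -0.9  9.6] roll -0.0028 rows 0.20144715667406202 0.0189710671459468
wrist setter [(0.73, array([322., 351.]), 6747)]
scene setter [(0.69, array([315., 235.]), 302)]
top setter []
t 5.05 pos [0.559  0.0531 0.1393] rpy [ 3.1410e+00 -1.0000e-04  1.6058e+00] q [ 0.05 -0.09  1.8   0.    1.43  0.01] F [-0.4 -0.2 -1.2] open 0.177
linear [-0.6 -0.  11.3] roll 0.0008 rows 0.22706935040310902 0.005350012291905534
```

View pics/wrist_5.png

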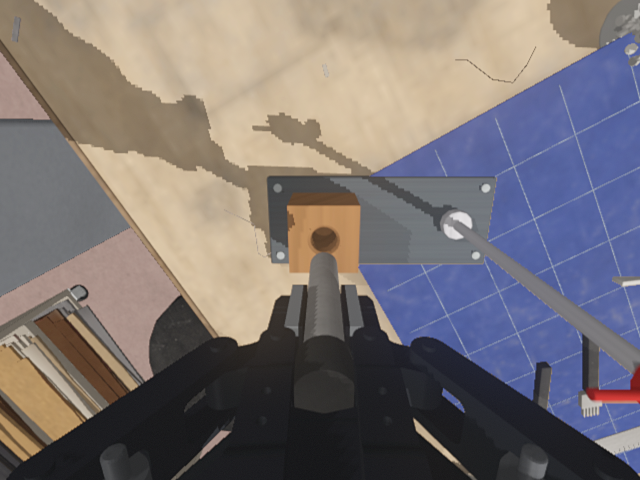

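View pics/scene_5.png

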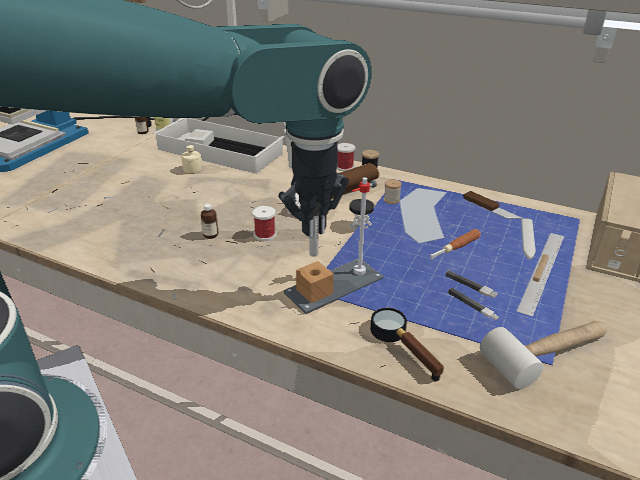

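```bash
cat > rel.py <<'E'
import sys,pickle
from h import *
k=sys.argv[1]; zt=float(sys.argv[2])   # foot z
D=pickle.load(open(f"d{k}.pkl","rb")); s=D["wrist"]; st=D["st"]; p=np.array(st["ee_pos"])
im=s["img"].astype(float); print(p)
g=cv2.GaussianBlur(cv2.cvtColor(s["img"],cv2.COLOR_RGB2GRAY),(3,3),0).astype(float)
def ring(c,r,z,n=72,a0=0,a1=2*np.pi):
    a=np.linspace(a0,a1,n,endpoint=False); return np.c_[c[0]+r*np.cos(a),c[1]+r*np.sin(a),np.full(n,z)]
def samp(P):
    q=proj(s,P).astype(np.float32); return cv2.remap(g.astype(np.float32),q[:,0].reshape(1,-1),q[:,1].reshape(1,-1),cv2.INTER_LINEAR)[0]
# hole: contrast outside-inside across r=9.5mm
a0,a1=(np.radians(float(sys.argv[3])),np.radians(float(sys.argv[4]))) if len(sys.argv)>4 else (0,2*np.pi)
best=[]
c0=plane(s,(324,239) if len(sys.argv)<7 else (float(sys.argv[5]),float(sys.argv[6])),.054)
for dx in np.arange(-.005,.0051,.0005):
  for dy in np.arange(-.005,.0051,.0005):
    c=c0[:2]+[dx,dy]; v=(np.minimum(samp(ring(c,.0107,.054,72,a0,a1))-samp(ring(c,.0083,.054,72,a0,a1)),40)).mean(); best.append((v,*c))
best.sort(reverse=True); print("hole",np.round(best[:4],4), "c0",c0.round(4))
hc=np.array(best[0][1:])
# rod silhouette via hull contrast: mask from colour: rod grey low saturation
def rodpts(c,z0,z1,r): return cyl(r,z0,z1,*c)
print("hole px",proj(s,[*hc,.054]))
im2=s["img"].copy()
for P,col in((ring(hc,.0095,.054),(0,255,0)),(ring(p[:2],.008,zt),(255,0,0)),(ring(p[:2]+[0,0],.008,zt+.03),(255,255,0))):
    cv2.polylines(im2,[np.round(proj(s,P)*16).astype(np.int32).reshape(-1,1,2)],True,col,1,cv2.LINE_AA,4)
cv2.imwrite(f"pics/rel{k}.png",cv2.resize(np.hstack([s["img"][190:340,250:400],im2[190:340,250:400]])[:,:,::-1],None,fx=2.6,fy=2.6,interpolation=cv2.INTER_CUBIC))
for z in (zt,zt+.02): print("tcp axis px at z",z,proj(s,[*p[:2],z]), "edges",proj(s,ring(p[:2],.008,z,4)).round(1).tolist())
E
python3 rel.py 5 .0945
```

```text
[0.5590044  0.05311122 0.139337  ]
hole [[36.0013  0.5628  0.053 ]
 [35.7626  0.5623  0.053 ]
 [35.7169  0.5623  0.0535]
 [35.5651  0.5628  0.0525]] c0 [0.5618 0.053  0.054 ]
hole px [[325.42266755 239.04447931]]
tcp axis px at z 0.0945 [[319.30047334 260.85731093]] edges [[332.9, 261.3], [319.7, 248.1], [305.7, 260.4], [318.9, 273.3]]
tcp axis px at z 0.1145 [[318.81278906 275.24043091]] edges [[333.8, 275.7], [319.2, 261.4], [303.8, 274.8], [318.4, 288.8]]
```

View pics/rel5.png

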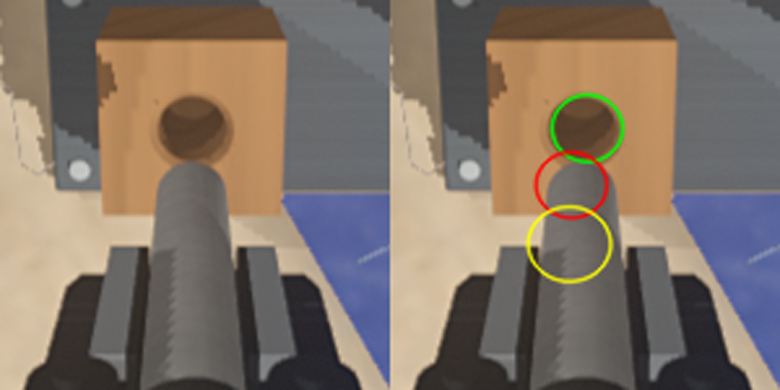

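Request:
drive_tool(
  commands=[
    {"claw": 1, "linear": [2.2, 0.6, 8], "roll": 0},
    {"claw": 1, "linear": [2.2, 0.6, 18], "roll": 0},
    {"claw": 1, "linear": [2.2, 0.6, 28], "roll": 0},
    {"claw": 1, "linear": [2.2, 0.6, 34], "roll": 0},
    {"claw": 1, "linear": [2.2, 0.6, 34], "roll": 0},
  ],
)

```text
clock: 5.55
ee_pos: [0.5591, 0.0545, 0.1035]
tool_rot: [-3.14, 0.0, 1.605]
ft_force: [-0.2, -0.0, -1.2]
opening: 0.18
```

```bash
python3 w.py 6 wrist,wrist,scene;  python3 rel.py 6 .061 20 160 324 220
```

```text
[0.55980774 0.05448255 0.10518155]
hole [[15.1414  0.5654  0.0859]
 [14.438   0.5649  0.0859]
 [13.5533  0.5644  0.0859]
 [13.4969  0.5654  0.0854]] c0 [0.5604 0.0809 0.054 ]
hole px [[332.86270334 212.04290599]]
tcp axis px at z 0.061 [[321.46827618 266.0373475 ]] edges [[335.0, 266.5], [321.9, 253.4], [308.0, 265.6], [321.0, 278.3]]
tcp axis px at z 0.081 [[321.20375503 280.838535  ]] edges [[336.1, 281.3], [321.7, 267.1], [306.3, 280.4], [320.7, 294.2]]
```

View pics/rel6.png

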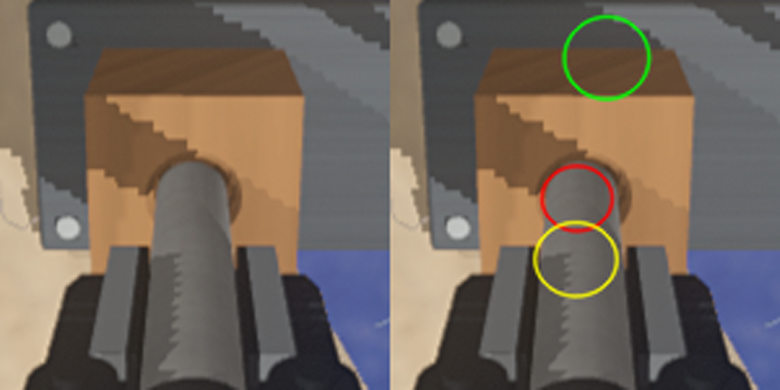

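```bash
python3 - <<'E'
import cv2
cv2.imwrite("pics/z6.png",cv2.resize(cv2.imread("pics/scene_6.png")[160:310,270:390],None,fx=5,fy=4,interpolation=2))
E
```

```text
(no output)
```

View pics/z6.png

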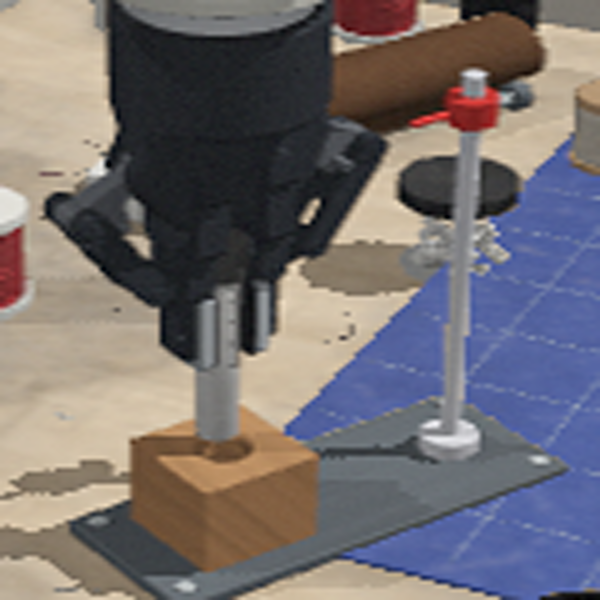

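```bash
python3 - <<'E'
from h import *; import pickle
for k,zf,foot,hole,ytop in ((5,.0935,(323.65,253.1),(324.6,240.2),None),(6,.060,(324.0,251.5),None,(325,248.5))):
    s=pickle.load(open(f"d{k}.pkl","rb"))["wrist"]
    f=plane(s,foot,zf)-[0,.008,0]; print(k,"foot",f.round(4))
    if hole is not None: print("hole",plane(s,hole,.054).round(4))
    else: print("hole from chamfer",(plane(s,ytop,.054)-[0,.011,0]).round(4))
    print("cam",(-s["R"].T@s["t"]).round(4))
E
python3 - <<'E'
import sys; sys.path.insert(0,'.')
from h import *; import pickle
im=cv2.imread("pics/wrist_6.png")[225:300,290:360]
cv2.imwrite("pics/z6w.png",cv2.resize(im,None,fx=8,fy=8,interpolation=2))
E
```

```text
5 foot [0.5614 0.0497 0.0935]
hole [0.5622 0.0521 0.054 ]
cam [0.5592 0.13   0.2802]
6 foot [0.561  0.0554 0.06  ]
hole from chamfer [0.5616 0.052  0.054 ]
cam [0.5585 0.1346 0.2469]
```

View pics/z6w.png

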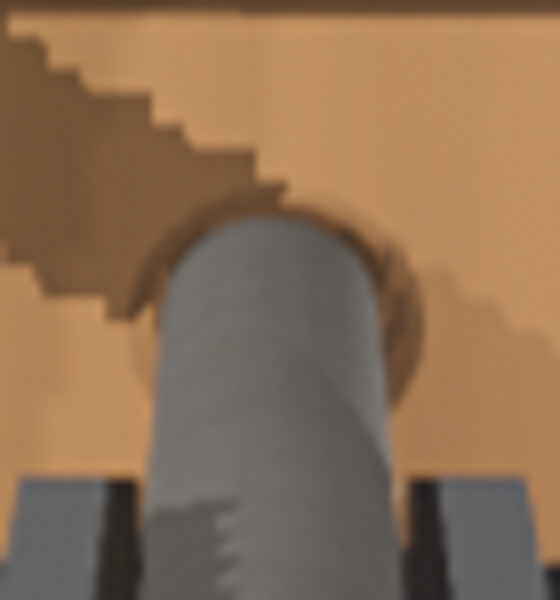

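Request:
drive_tool(
  commands=[
    {"claw": 1, "linear": [-3.3, 0.6, 0], "roll": 0},
    {"claw": 1, "linear": [-3.3, 0.6, 0], "roll": 0},
    {"claw": 1, "linear": [-3.3, 0.6, 1], "roll": 0},
    {"claw": 1, "linear": [-3.3, 0.6, 2], "roll": 0},
    {"claw": 1, "linear": [-3.3, 0.6, 2], "roll": 0},
  ],
)

```text
clock: 6.2
ee_pos: [0.5603, 0.0513, 0.1028]
tool_rot: [-3.141, -0.0, 1.605]
ft_force: [0.9, 0.4, -1.6]
opening: 0.181
```

```bash
python3 w.py 7 wrist,scene;  python3 go.py .5598 .0512 .103 1.605; python3 - <<'E'
import sys; sys.path.insert(0,'.')
from h import *
im=cv2.imread("pics/wrist_7.png")[225:300,290:360]
b=cv2.imread("pics/scene_7.png")[220:310,280:360]
cv2.imwrite("pics/z7w.png",np.hstack([cv2.resize(im,(420,450),interpolation=2),cv2.resize(b,(400,450),interpolation=2)])[:,:800])
E
```

```text
t 6.3 pos [0.5604 0.0513 0.1029] rpy [-3.1416  0.      1.6048] q [ 0.05 -0.06  1.84 -0.    1.37  0.01] F [ 0.3 -0.7 -0.9] open 0.183
linear [-0.1 -0.6 -0.1] roll -0.0002 rows 0.011663865644330236 0.0011912016166171213
```

View pics/z7w.png

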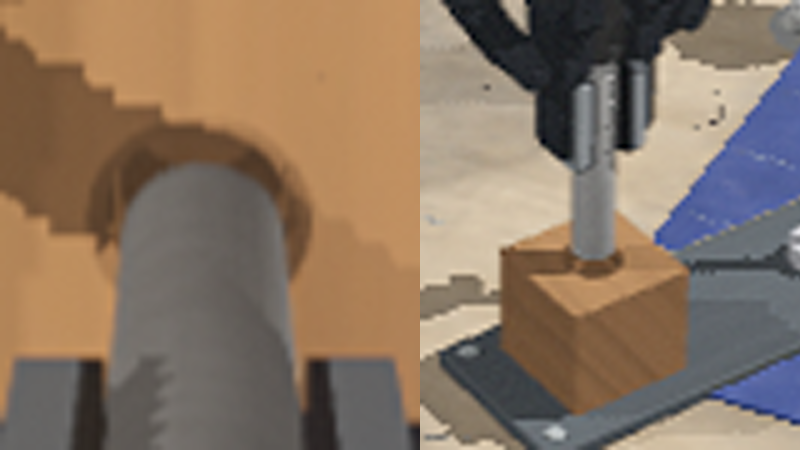

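```bash
python3 - <<'E'
from h import *; import pickle
s=pickle.load(open("d7.pkl","rb"))["wrist"]
for zf in(.057,.059): print("foot",(plane(s,(323.4,252.2),zf)-[0,.008,0]).round(4))
print("hole",(plane(s,(323.5,245.3),.054)-[0,.011,0]).round(4))
E
```

```text
foot [0.5616 0.0511 0.057 ]
foot [0.5616 0.0519 0.059 ]
hole [0.5615 0.0514 0.054 ]
```

Request:
drive_tool(
  commands=[
    {"claw": 1, "linear": [0, 0, 2], "roll": 0},
    {"claw": 1, "linear": [0, 0, 4], "roll": 0},
    {"claw": 1, "linear": [0, 0, 6], "roll": 0},
    {"claw": 1, "linear": [0, 0, 8], "roll": 0},
    {"claw": 1, "linear": [0, 0, 10], "roll": 0},
  ],
)

```text
clock: 6.8
ee_pos: [0.5604, 0.0513, 0.0927]
tool_rot: [-3.141, 0.0, 1.605]
ft_force: [0.5, 0.0, -2.2]
opening: 0.181
```

Request:
drive_tool(
  commands=[
    {"claw": 1, "linear": [0, 0, 5], "roll": 0},
    {"claw": 1, "linear": [0, 0, 10], "roll": 0},
    {"claw": 1, "linear": [0, 0, 15], "roll": 0},
    {"claw": 1, "linear": [0, 0, 20], "roll": 0},
    {"claw": 1, "linear": [0, 0, 25], "roll": 0},
  ],
)

```text
clock: 7.3
ee_pos: [0.5603, 0.0513, 0.0674]
tool_rot: [-3.141, 0.0, 1.605]
ft_force: [0.4, 0.6, -1.4]
opening: 0.179
```

Request:
drive_tool(
  commands=[
    {"claw": 1, "linear": [0, 0, 3], "roll": 0},
    {"claw": 1, "linear": [0, 0, 6], "roll": 0},
    {"claw": 1, "linear": [0, 0, 7], "roll": 0},
    {"claw": 1, "linear": [0, 0, 8], "roll": 0},
    {"claw": 1, "linear": [0, 0, 8.5], "roll": 0},
  ],
)

```text
clock: 7.8
ee_pos: [0.5604, 0.0512, 0.0595]
tool_rot: [3.141, 0.0, 1.605]
ft_force: [1.0, -0.5, -1.5]
opening: 0.184
```

```bash
python3 w.py 8 wrist,scene;  python3 go.py .5604 .0513 .0585 1.605; python3 - <<'E'
import sys; sys.path.insert(0,'.')
from h import *
im=cv2.imread("pics/wrist_8.png")
b=cv2.imread("pics/scene_8.png")[170:310,280:400]
cv2.imwrite("pics/z8.png",np.hstack([cv2.resize(im[180:480,160:480],(400,375)),cv2.resize(b,(400,375),interpolation=2)]))
E
```

```text
t 7.9 pos [0.5604 0.0512 0.0595] rpy [ 3.1415 -0.      1.6048] q [ 0.05 -0.03  1.87  0.    1.29  0.01] F [ 0.3  0.2 -0.4] open 0.176
linear [ 0.1 -0.   1. ] roll -0.0002 rows 0.020068022004191 0.0015676615152848683
```

View pics/z8.png

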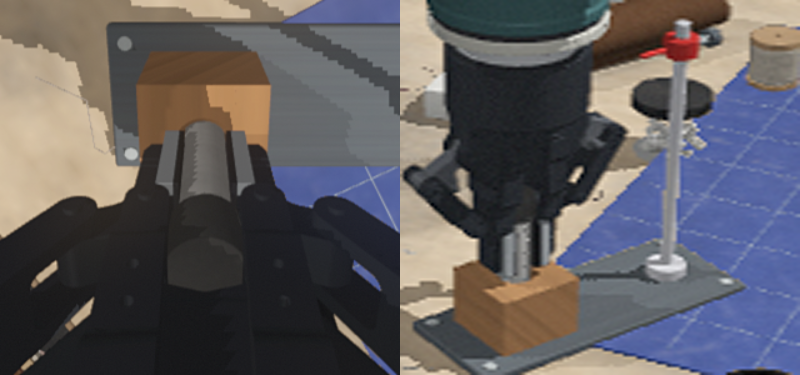

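Request:
drive_tool(
  commands=[
    {"claw": 1, "linear": [0, 0, 0.4], "roll": 0},
    {"claw": 1, "linear": [0, 0, 0.8], "roll": 0},
    {"claw": 1, "linear": [0, 0, 1.2], "roll": 0},
    {"claw": 1, "linear": [0, 0, 1.5], "roll": 0},
    {"claw": 1, "linear": [0, 0, 1.5], "roll": 0},
  ],
)

```text
clock: 8.4
ee_pos: [0.5604, 0.0513, 0.0581]
tool_rot: [3.142, 0.0, 1.605]
ft_force: [-0.8, -0.2, 0.7]
opening: 0.182
```

Request:
drive_tool(
  commands=[
    {"claw": 0.6, "linear": [0, 0, 0], "roll": 0},
    {"claw": 0.4, "linear": [0, 0, 0], "roll": 0},
    {"claw": 0.3, "linear": [0, 0, 0], "roll": 0},
    {"claw": 0.3, "linear": [0, 0, 0], "roll": 0},
    {"claw": 0.3, "linear": [0, 0, 0], "roll": 0},
  ],
)

```text
clock: 8.9
ee_pos: [0.5604, 0.0512, 0.0579]
tool_rot: [3.142, 0.0, 1.605]
ft_force: [0.8, -0.3, -0.6]
opening: 0.696
```

```bash
python3 w.py 9 wrist,scene;  python3 go.py .5604 .0513 .0585 1.605; python3 - <<'E'
import sys; sys.path.insert(0,'.')
from h import *
im=cv2.imread("pics/wrist_9.png")
b=cv2.imread("pics/scene_9.png")[170:310,280:400]
cv2.imwrite("pics/z9.png",np.hstack([cv2.resize(im[180:480,160:480],(400,375)),cv2.resize(b,(400,375),interpolation=2)]))
E
```

```text
t 9.0 pos [0.5604 0.0512 0.0579] rpy [-3.1415  0.      1.6048] q [ 0.05 -0.03  1.88 -0.    1.29  0.01] F [ 0.2  0.3 -0.1] open 0.706
linear [ 0.1  0.  -0.6] roll -0.0002 rows 0.011765785433353985 0.0013769372838427312
```

View pics/z9.png

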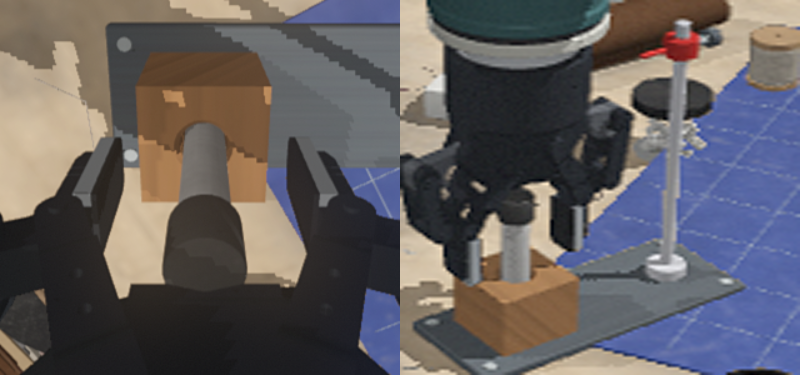

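Request:
drive_tool(
  commands=[
    {"claw": 0.3, "linear": [0, 0, -15], "roll": 0},
    {"claw": 0.2, "linear": [0, 0, -50], "roll": 0},
    {"claw": 0.1, "linear": [0, 0, -90], "roll": 0},
    {"claw": 0, "linear": [0, 0, -130], "roll": 0},
    {"claw": 0, "linear": [0, 0, -160], "roll": 0},
  ],
)

```text
clock: 9.5
ee_pos: [0.5605, 0.0513, 0.2221]
tool_rot: [3.139, -0.0, 1.605]
ft_force: [-0.2, -0.5, -0.2]
opening: 1.0
```

```bash
python3 go.py .6085 -.173 .15 1.527; python3 w.py 10 wrist,scene,top collar,setter,loupe;  python3 go.py .6085 -.173 .15 1.527
```

```text
t 9.5 pos [0.5605 0.0513 0.2221] rpy [ 3.1387 -0.      1.6048] q [ 0.05 -0.13  1.7  -0.    1.57  0.01] F [-0.2 -0.5 -0.2] open 1.0
linear [-225.8   40.1   72.2] roll 0.0778 rows 4.808026423067024 0.5186606501413227
wrist collar [(0.61, array([524., 273.]), 1951)]
wrist setter [(0.91, array([323., 228.]), 908), (0.7, array([522., 275.]), 1960), (0.18, array([362., 336.]), 3170)]
wrist loupe [(0.78, array([364., 335.]), 3182)]
scene collar [(0.62, array([366., 189.]), 154)]
scene setter [(0.71, array([264., 223.]), 682), (0.52, array([314., 254.]), 332)]
scene loupe [(0.65, array([403., 336.]), 1814)]
top collar []
top setter []
top loupe [(0.83, array([434., 221.]), 374)]
t 10.1 pos [0.5603 0.0512 0.2174] rpy [-3.1408  0.      1.6047] q [ 0.05 -0.13  1.7  -0.    1.56  0.01] F [0.5 0.4 0.2] open 1.001
linear [-225.7   40.7   67.4] roll 0.0777 rows 4.781512549941168 0.518293326190434
```

View pics/wrist_10.png

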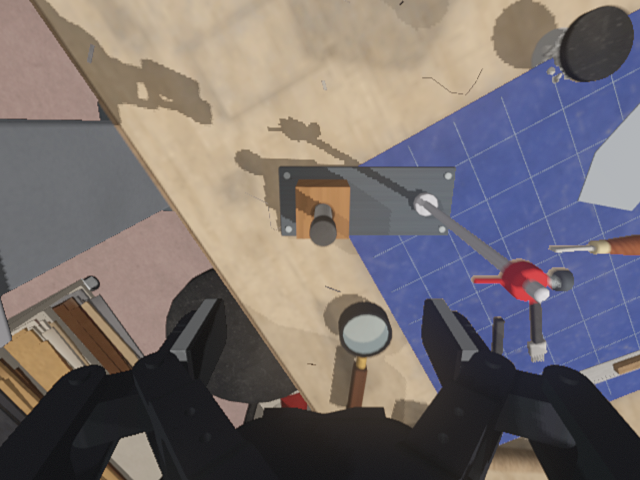

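View pics/scene_10.png

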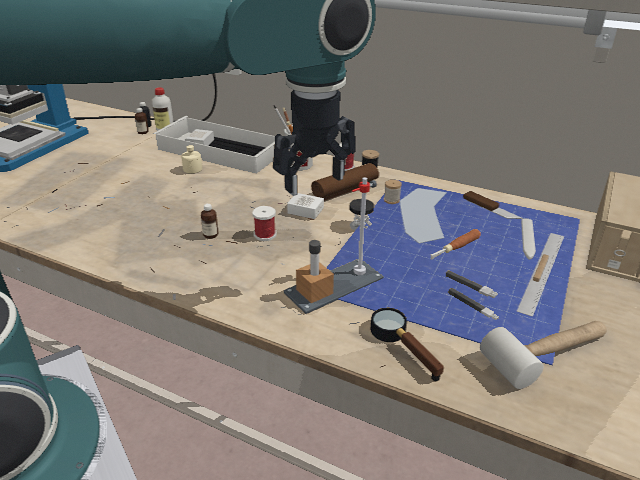

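Request:
drive_tool(
  commands=[
    {"claw": 0, "linear": [-45, 2, 5], "roll": 0},
    {"claw": 0, "linear": [-90, 8, 15], "roll": 0},
    {"claw": 0, "linear": [-135, 18, 30], "roll": 0.03},
    {"claw": 0, "linear": [-180, 30, 50], "roll": 0.06},
    {"claw": 0, "linear": [-225, 40, 65], "roll": 0.078},
  ],
)

```text
clock: 10.6
ee_pos: [0.608, -0.174, 0.1517]
tool_rot: [-3.141, -0.0, 1.526]
ft_force: [0.8, -0.0, 0.6]
opening: 0.998
```

Request:
drive_tool(
  commands=[
    {"claw": 0, "linear": [0, 0, 0], "roll": 0},
    {"claw": 0, "linear": [0, 0, 0], "roll": 0},
    {"claw": 0, "linear": [0, 0, 0], "roll": 0},
    {"claw": 0, "linear": [0, 0, 0], "roll": 0},
    {"claw": 0, "linear": [0, 0, 0], "roll": 0},
  ],
)

```text
clock: 11.1
ee_pos: [0.6082, -0.1714, 0.1536]
tool_rot: [3.141, 0.0, 1.528]
ft_force: [-1.2, 0.7, -0.4]
opening: 1.001
```

```bash
python3 w.py 11 wrist,top loupe,stand,setter;  python3 go.py .6085 -.173 .15 1.527; python3 - <<'E'
from h import *; import pickle
D=pickle.load(open("d11.pkl","rb")); s=D["wrist"]; L=D["wrist","loupe"]
m=L[0]["pixels"].astype(float); print(m.sum())
for c in ([LOUPE,[cyl(.031,.009,.035)]]): print(fit([(s,m)],c,[.611,-.098,1.527]))
im=s["img"].copy(); im[m>0]=im[m>0]//2+np.array([0,100,100],np.uint8); cv2.imwrite("pics/m11.png",im[:,:,::-1])
# setter home check: scene
D=pickle.load(open("d10.pkl","rb")); s=D["scene"]; 
for xy in ([.559,.0525],[.5595,.0515]): print(proj(s,[[*xy,.118],[*xy,.1],[*xy,.054]]).round(1))
cv2.imwrite("pics/z10.png",cv2.resize(s["img"][170:310,280:400,::-1],(600,560),interpolation=2))
E
```

```text
wrist loupe [(0.69, array([325., 147.]), 7610)]
wrist stand []
wrist setter []
top loupe [(0.96, array([396., 222.]), 622)]
top stand [(0.9, array([335., 222.]), 2414), (0.48, array([400., 223.]), 666)]
top setter []
t 11.5 pos [ 0.608  -0.1722  0.153 ] rpy [ 3.1415 -0.      1.5268] q [-0.32  0.05  1.63  0.    1.45 -0.27] F [ 0.6 -0.6  0.7] open 1.002
linear [-0.8  0.5  3. ] roll -0.0002 rows 0.06221121454371095 0.0010812691188100132
7610.0
(array([ 0.61610618, -0.09974671,  1.50760619]), np.float64(0.09977377547602484))
(array([ 0.61612458, -0.10013861,  1.59190141]), np.float64(0.3506361598515884))
[[313.5 242.3]
 [313.4 250.7]
 [313.4 271.2]]
[[314.  242.5]
 [314.  250.8]
 [313.9 271.4]]
```

View pics/m11.png

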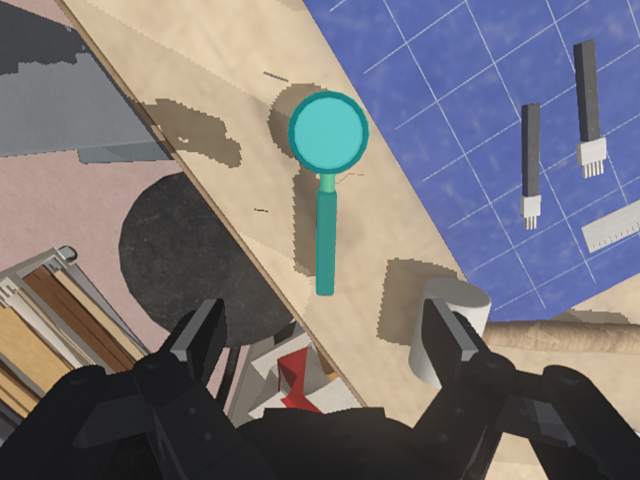

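View pics/z10.png

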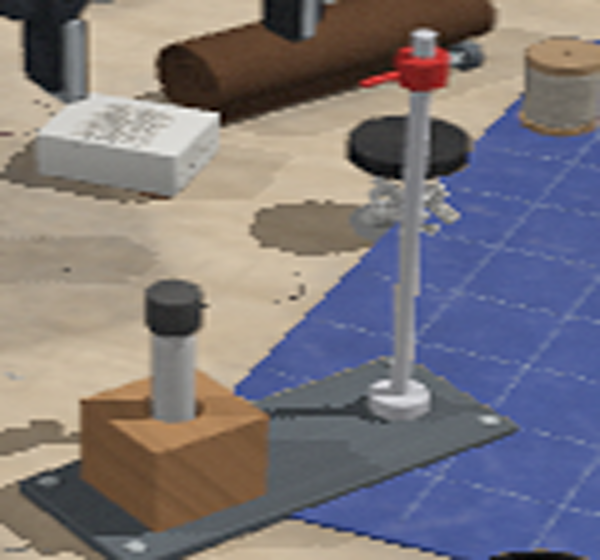

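```bash
python3 - <<'E'
from h import *; import pickle
D=pickle.load(open("d0.pkl","rb"))
for z in (0.0,.04): 
  print(z,"top corners",[plane(D["top"],q,z).round(3)[:2].tolist() for q in((456,166),(451,188),(490,171),(489,191))])
s=pickle.load(open("d11.pkl","rb"))["wrist"]
for z in (0,.04): print([plane(s,q,z).round(3)[:2].tolist() for q in((425,285),(413,370),(490,300))])
cv2.imwrite("pics/z11.png",cv2.resize(D["top"]["img"][140:260,370:500,::-1],(650,600),interpolation=2))
E
```

```text
0.0 top corners [[0.757, -0.251], [0.7, -0.236], [0.744, -0.335], [0.693, -0.329]]
0.04 top corners [[0.743, -0.239], [0.688, -0.224], [0.731, -0.319], [0.681, -0.314]]
[[0.705, -0.243], [0.697, -0.341], [0.769, -0.262]]
[[0.692, -0.222], [0.686, -0.308], [0.748, -0.239]]
```

View pics/z11.png

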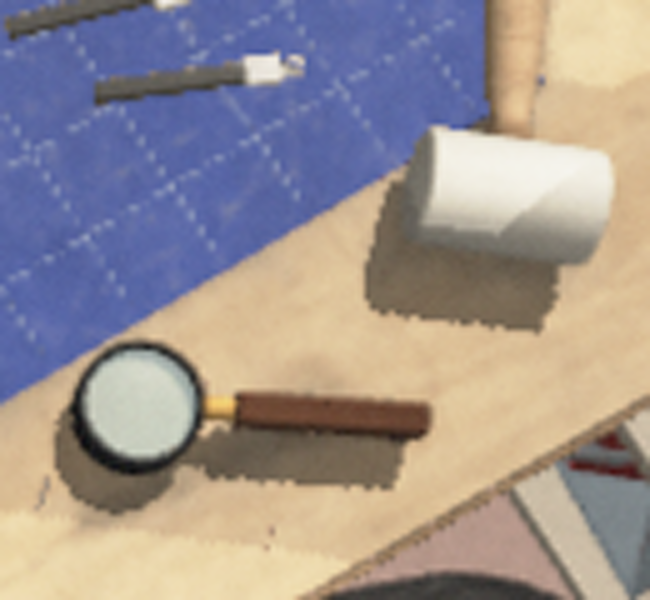

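Request:
drive_tool(
  commands=[
    {"claw": 0, "linear": [1, 1, 35], "roll": 0.01},
    {"claw": 0, "linear": [2, 2, 75], "roll": 0.019},
    {"claw": 0, "linear": [2, 2, 110], "roll": 0.019},
    {"claw": 0, "linear": [2, 2, 135], "roll": 0.019},
    {"claw": 0, "linear": [2, 2, 147], "roll": 0.019},
  ],
)

```text
clock: 12.0
ee_pos: [0.609, -0.17, 0.0033]
tool_rot: [-3.139, -0.001, 1.508]
ft_force: [-0.0, 0.1, 0.3]
opening: 0.997
```

```bash
python3 go.py .61 -.17 .005 1.508; python3 w.py 12 wrist;python3 go.py .61 -.17 .005 1.508
```

```text
t 12.0 pos [ 0.609  -0.17    0.0033] rpy [-3.1385e+00 -8.0000e-04  1.5078e+00] q [-0.31  0.18  1.76 -0.    1.21 -0.25] F [-0.   0.1  0.3] open 0.997
linear [ 0.1  1.  -1.7] roll -0.0002 rows 0.04004568468155893 0.0016056948209127362
t 12.05 pos [ 0.6088 -0.17    0.0026] rpy [-3.1379e+00 -9.0000e-04  1.5077e+00] q [-0.31  0.18  1.76  0.    1.21 -0.25] F [-0.6  0.6 -1.2] open 1.001
linear [ 0.   1.2 -2.4] roll -0.0003 rows 0.053547013948740306 0.001982787879010554
```

View pics/wrist_12.png

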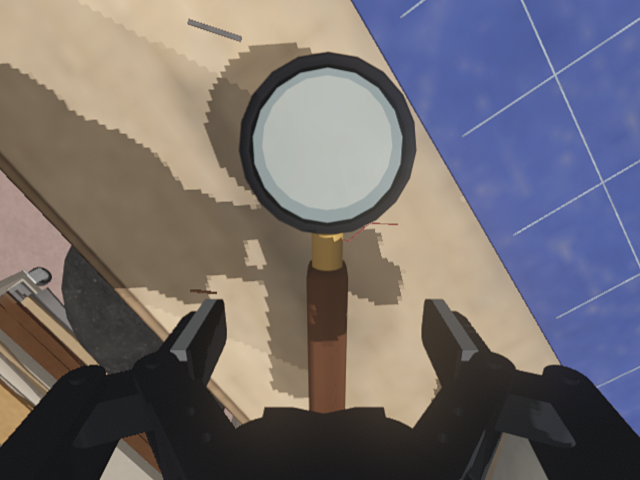

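Request:
drive_tool(
  commands=[
    {"claw": 0, "linear": [0, 0, -1], "roll": 0},
    {"claw": 0.3, "linear": [0, 0, -1], "roll": 0},
    {"claw": 0.6, "linear": [0, 0, -1], "roll": 0},
    {"claw": 0.8, "linear": [0, 0, -1], "roll": 0},
    {"claw": 1, "linear": [0, 0, -1], "roll": 0},
  ],
)

```text
clock: 12.55
ee_pos: [0.6103, -0.1704, 0.0075]
tool_rot: [3.141, 0.0, 1.508]
ft_force: [-0.5, 0.2, -0.7]
opening: 0.328
```

Request:
drive_tool(
  commands=[
    {"claw": 1, "linear": [0, 0, 0], "roll": 0},
    {"claw": 1, "linear": [0, 0, 0], "roll": 0},
    {"claw": 1, "linear": [0, 0, 0], "roll": 0},
    {"claw": 1, "linear": [0, 0, 0], "roll": 0},
    {"claw": 1, "linear": [0, 0, 0], "roll": 0},
  ],
)

```text
clock: 13.05
ee_pos: [0.6104, -0.1705, 0.0075]
tool_rot: [3.141, 0.0, 1.508]
ft_force: [-0.6, 0.8, 6.1]
opening: 0.173
```

```bash
python3 w.py 13 wrist,scene loupe;python3 go.py .61 -.17 .005 1.508
```

```text
wrist loupe [(0.61, array([325., 161.]), 30473)]
scene loupe [(0.98, array([395., 339.]), 1107)]
t 13.25 pos [ 0.6103 -0.1704  0.0074] rpy [3.1410e+00 2.0000e-04 1.5078e+00] q [-0.31  0.18  1.75 -0.    1.21 -0.25] F [-1.   0.4  5.3] open 0.172
linear [ 0.4 -0.4  2.4] roll -0.0002 rows 0.05004340458608466 0.0013657458764093633
```

View pics/wrist_13.png

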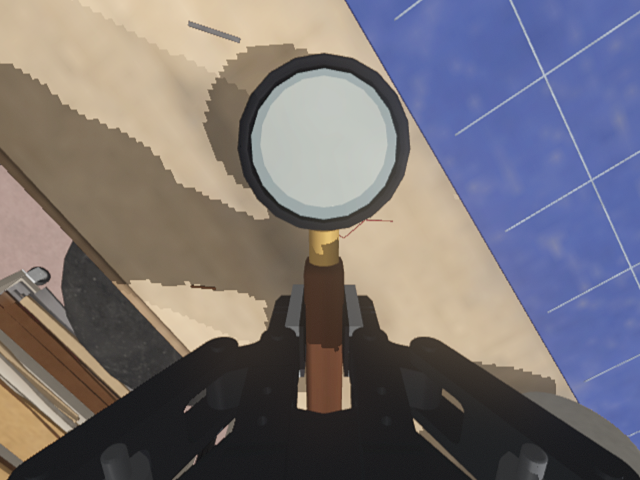

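```bash
python3 - <<'E'
from h import *; import pickle
D0=pickle.load(open("d0.pkl","rb"));D10=pickle.load(open("d10.pkl","rb"))
W=[("sc0",D0["scene"],(330,150,400,300)),("sc10",D10["scene"],(330,150,400,300)),("top0",D0["top"],(310,155,365,210)),("wr10",D10["wrist"],(420,180,600,320))]
tiles=[]
for n,s,(a,b,c,d) in W:
    im=s["img"]; hsv=cv2.cvtColor(im,cv2.COLOR_RGB2HSV)
    m=(((hsv[...,0]<6)|(hsv[...,0]>174))&(hsv[...,1]>150)).astype(np.uint8)
    r=np.zeros_like(m); r[b:d,a:c]=1; m*=r
    n_,l,st,ce=cv2.connectedComponentsWithStats(m); i=1+np.argmax(st[1:,4]); m=(l==i)
    ys,xs=np.nonzero(m); print(n,m.sum(),"bbox",xs.min(),xs.max(),ys.min(),ys.max())
    if n.startswith("sc"): 
        for y in range(ys.min(),ys.max()+1): print(y,xs[ys==y].min(),xs[ys==y].max())
z=lambda s,a,b,c,d,f:cv2.resize(s["img"][b:d,a:c,::-1],None,fx=f,fy=f,interpolation=2)
cv2.imwrite("pics/c1.png",z(D10["scene"],345,170,385,285,5)); cv2.imwrite("pics/c2.png",z(D10["wrist"],405,180,585,310,4))
E
```

```text
sc0 236 bbox 337 352 152 168
152 338 352
153 338 352
154 338 352
155 338 352
156 338 352
157 338 352
158 337 352
159 337 352
160 337 352
161 337 352
162 337 352
163 337 352
164 337 351
165 337 351
166 338 351
167 339 350
168 342 347
sc10 108 bbox 352 369 181 192
181 361 361
182 359 368
183 359 368
184 358 368
185 358 368
186 359 369
187 359 368
188 356 368
189 353 368
190 352 368
191 352 368
192 362 365
top0 53 bbox 331 339 171 185
wr10 1092 bbox 474 546 262 303
```

View pics/c1.png

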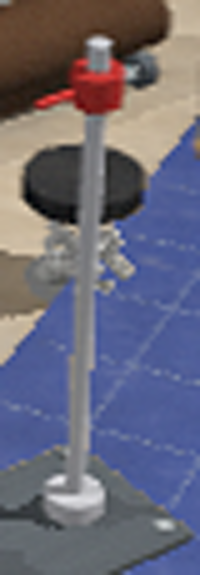

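View pics/c2.png

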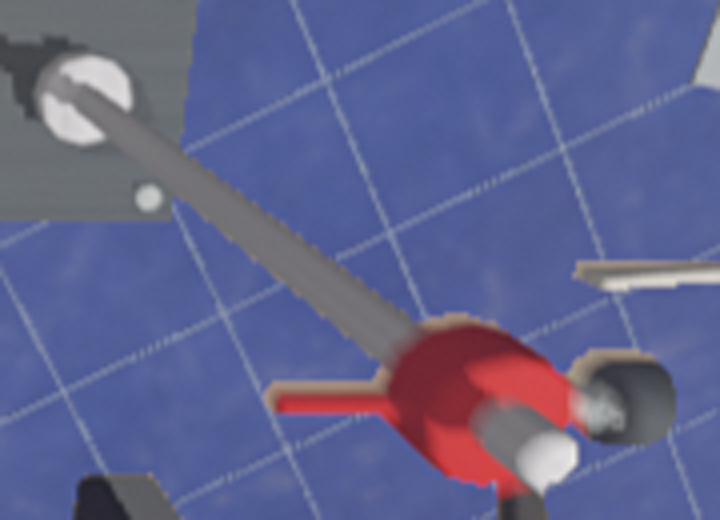

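```bash
python3 - <<'E'
from h import *; import pickle
D0=pickle.load(open("d0.pkl","rb"));D10=pickle.load(open("d10.pkl","rb"))
c=np.array([.668,.0547])
for n,s in(("sc",D10["scene"]),("wr",D10["wrist"]),("top",D0["top"])):
    print(n,"posttop",proj(s,[*c,.215]).round(1),"base z8",proj(s,[*c,.008]).round(1), "head top",proj(s,[.5604,.0515,.118]).round(1))
    for z in(.185,.19,.195,.198):
        q=proj(s,cyl(.010,z-.007,z+.007,*c)); d=np.array([-.999,-.03])
        print(" z",z,"bbox x",q[:,0].min().round(1),q[:,0].max().round(1),"y",q[:,1].min().round(1),q[:,1].max().round(1),"pin tip",proj(s,[*(c+.028*d),z]).round(1), proj(s,[*(c+.018*d),z]).round(1), "mid",proj(s,[*c,z]).round(1))
E
```

```text
sc posttop [[364.5 177.7]] base z8 [[359.1 271.3]] head top [[314.4 242.4]]
 z 0.185 bbox x 357.9 369.4 y 186.5 198.7 pin tip [[351.3 196.9]] [[355.8 195.3]] mid [[363.6 192.6]]
 z 0.19 bbox x 358.0 369.6 y 184.0 196.3 pin tip [[351.4 194.5]] [[355.9 192.9]] mid [[363.8 190.1]]
 z 0.195 bbox x 358.1 369.7 y 181.6 193.8 pin tip [[351.5 192. ]] [[356.  190.4]] mid [[363.9 187.7]]
 z 0.198 bbox x 358.2 369.8 y 180.1 192.3 pin tip [[351.6 190.5]] [[356.1 188.9]] mid [[364.  186.2]]
wr posttop [[538.4 295.6]] base z8 [[421.8 202.9]] head top [[320.9 234.1]]
 z 0.185 bbox x 484.0 531.7 y 250.1 291.9 pin tip [[458.5 270.5]] [[475.8 270.5]] mid [[507.  270.7]]
 z 0.19 bbox x 487.9 537.1 y 253.2 296.2 pin tip [[461.9 274.1]] [[479.7 274.2]] mid [[511.6 274.3]]
 z 0.195 bbox x 491.9 542.8 y 256.5 300.7 pin tip [[465.5 278. ]] [[483.7 278. ]] mid [[516.4 278.1]]
 z 0.198 bbox x 494.5 546.3 y 258.5 303.5 pin tip [[467.7 280.3]] [[486.2 280.4]] mid [[519.4 280.5]]
top posttop [[335.9 171.9]] base z8 [[332.9 199.4]] head top [[336.  234.1]]
 z 0.185 bbox x 330.5 340.4 y 170.8 182.2 pin tip [[335.9 189.6]] [[335.7 185. ]] mid [[335.4 176.6]]
 z 0.19 bbox x 330.5 340.5 y 170.0 181.5 pin tip [[335.9 188.9]] [[335.8 184.2]] mid [[335.5 175.8]]
 z 0.195 bbox x 330.6 340.6 y 169.2 180.8 pin tip [[336.  188.2]] [[335.9 183.5]] mid [[335.6 175. ]]
 z 0.198 bbox x 330.6 340.7 y 168.7 180.3 pin tip [[336.1 187.8]] [[335.9 183.1]] mid [[335.6 174.6]]
```

```bash
sed -i 's/cyl(.031,.009,.035)/cyl(.031,.0,.026)/' h.py; python3 - <<'E'
from h import *; import pickle
D=pickle.load(open("d13.pkl","rb")); s=D["wrist"]; m=D["wrist","loupe"][0]["pixels"].astype(float); p=D["st"]["ee_pos"]
mm=m.copy(); 
im=s["img"].copy(); im[m>0]=im[m>0]//2+np.array([0,100,100],np.uint8)
r,f=fit([(s,m)],LOUPE,[.614,-.1,1.508]); print("all",r,f)
# ring only: rows<225
g=cv2.cvtColor(s["img"],cv2.COLOR_RGB2GRAY)
ringm=np.zeros((480,640),np.uint8); ringm[40:232,225:425]=(g[40:232,225:425]<70)
n,l,st,c=cv2.connectedComponentsWithStats(ringm); ringm=(l==1+np.argmax(st[1:,4])).astype(np.uint8)
cs,_=cv2.findContours(ringm,cv2.RETR_EXTERNAL,cv2.CHAIN_APPROX_NONE); h=cv2.convexHull(max(cs,key=cv2.contourArea))
fm=np.zeros((480,640),np.uint8); cv2.fillConvexPoly(fm,h,1)
r2,f2=fit([(s,fm.astype(float))],[cyl(.031,0,.026)],[.614,-.1]); print("ring",r2,f2)
print("cam",(-s["R"].T@s["t"]).round(4),"tcp",p, "rel",r2-p[:2],r[:2]-p[:2])
cv2.drawContours(im,[h],-1,(255,0,0),1)
q=cv2.convexHull(proj(s,place(cyl(.031,0,.026),*r2,0)).astype(np.float32)); cv2.polylines(im,[np.round(q).astype(np.int32)],True,(255,255,0),1)
cv2.imwrite("pics/m13.png",im[:,:,::-1])
# lens centre pixel: pale disc
pale=np.zeros((480,640),np.uint8); hs=cv2.cvtColor(s["img"],cv2.COLOR_RGB2HSV); pale[60:225,245:405]=((g>130)&(hs[...,0]>60)&(hs[...,0]<110))[60:225,245:405]
n,l,st,c=cv2.connectedComponentsWithStats(pale);i=1+np.argmax(st[1:,4]);print("pale",st[i],c[i],"->",plane(s,c[i],.022))
# head in wrist10
D=pickle.load(open("d10.pkl","rb")); s=D["wrist"]; m=D["wrist","setter"][0]["pixels"].astype(float)
print("setter10",fit([(s,m)],[cyl(.008,.054,.118),cyl(.0105,.1,.118)],[.561,.052]),"cam",(-s["R"].T@s["t"]).round(4))
E
```

```text
all [ 0.61628708 -0.09939312  1.50870434] 0.10453329627062982
ring [ 0.6160873  -0.09953283] 0.0678685724694719
cam [ 0.6169 -0.0904  0.15  ] tcp [ 0.61034298 -0.17043319  0.0074404 ] rel [0.00574431 0.07090037] [0.0059441  0.07104007]
pale [ 251   69  146  150 4126] [323.50872516 150.99054775] -> [ 0.61630496 -0.09987944  0.022     ]
setter10 (array([0.56162949, 0.05345529]), np.float64(0.06756931847628919)) cam [0.559  0.1313 0.3647]
```

View pics/m13.png

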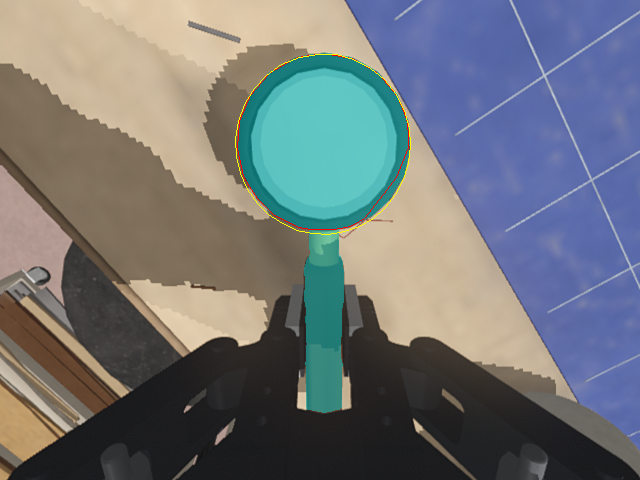

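Request:
drive_tool(
  commands=[
    {"claw": 1, "linear": [0, 0, -15], "roll": 0},
    {"claw": 1, "linear": [0, 0, -50], "roll": 0},
    {"claw": 1, "linear": [0, 0, -90], "roll": 0},
    {"claw": 1, "linear": [0, 0, -130], "roll": 0},
    {"claw": 1, "linear": [0, 0, -165], "roll": 0},
  ],
)

```text
clock: 13.75
ee_pos: [0.61, -0.1703, 0.175]
tool_rot: [3.14, 0.0, 1.508]
ft_force: [0.6, -0.6, -1.7]
opening: 0.168
```

Request:
drive_tool(
  commands=[
    {"claw": 1, "linear": [0, 0, -20], "roll": 0},
    {"claw": 1, "linear": [20, -9, -20], "roll": 0},
    {"claw": 1, "linear": [45, -19, -20], "roll": 0},
    {"claw": 1, "linear": [70, -30, -20], "roll": 0},
    {"claw": 1, "linear": [95, -41, -20], "roll": 0},
  ],
)

```text
clock: 14.25
ee_pos: [0.574, -0.0714, 0.1914]
tool_rot: [-3.14, -0.0, 1.508]
ft_force: [0.9, 0.0, -0.8]
opening: 0.171
```

Request:
drive_tool(
  commands=[
    {"claw": 1, "linear": [20, -8, 0], "roll": 0},
    {"claw": 1, "linear": [38, -16, 2], "roll": 0},
    {"claw": 1, "linear": [50, -21, 5], "roll": 0},
    {"claw": 1, "linear": [53.5, -23, 8], "roll": 0},
    {"claw": 1, "linear": [53.5, -23, 8], "roll": 0},
  ],
)

```text
clock: 14.75
ee_pos: [0.5551, -0.0178, 0.1832]
tool_rot: [-3.141, 0.0, 1.508]
ft_force: [0.4, 0.0, -1.6]
opening: 0.173
```

Request:
drive_tool(
  commands=[
    {"claw": 1, "linear": [0, 0, 0], "roll": 0},
    {"claw": 1, "linear": [0, 0, 0], "roll": 0},
    {"claw": 1, "linear": [0, 0, 0], "roll": 0},
    {"claw": 1, "linear": [0, 0, 0], "roll": 0},
    {"claw": 1, "linear": [0, 0, 0], "roll": 0},
  ],
)

```text
clock: 15.25
ee_pos: [0.5556, -0.0183, 0.184]
tool_rot: [3.142, 0.0, 1.508]
ft_force: [0.4, 0.4, -1.6]
opening: 0.177
```

```bash
python3 go.py .5559 -.0179 .1824 1.508; python3 w.py 14 wrist,scene,top loupe,setter;python3 go.py .5559 -.0179 .1824 1.508
```

```text
t 15.25 pos [ 0.5556 -0.0183  0.184 ] rpy [3.1416 0.     1.5075] q [-0.08 -0.13  1.76 -0.    1.51 -0.02] F [ 0.4  0.4 -1.6] open 0.177
linear [0.4 0.2 1.6] roll -0.0005 rows 0.03255607319025342 0.0031439800789723193
wrist loupe [(0.7, array([324., 161.]), 30348)]
wrist setter []
scene loupe [(0.64, array([327., 220.]), 990)]
scene setter [(0.79, array([315., 253.]), 320)]
top loupe [(0.73, array([334., 227.]), 601)]
top setter []
t 15.7 pos [ 0.5556 -0.0181  0.1839] rpy [-3.1416 -0.      1.5079] q [-0.08 -0.13  1.76  0.    1.51 -0.02] F [-0.3 -0.  -1.3] open 0.177
linear [0.2 0.3 1.5] roll -0.0001 rows 0.031153507589976946 0.0008745055153565792
```

View pics/wrist_14.png

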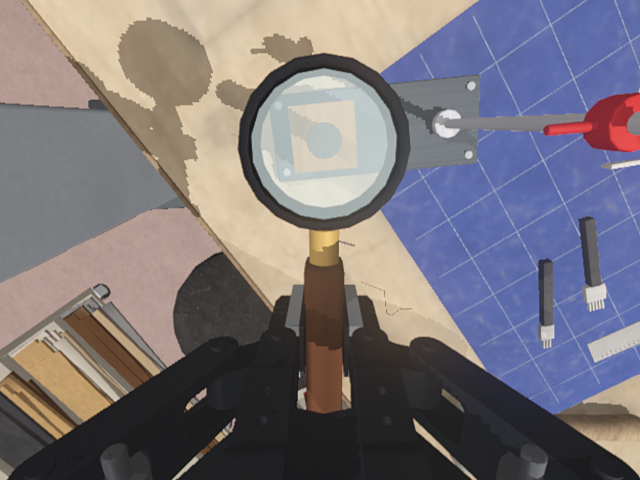

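View pics/scene_14.png

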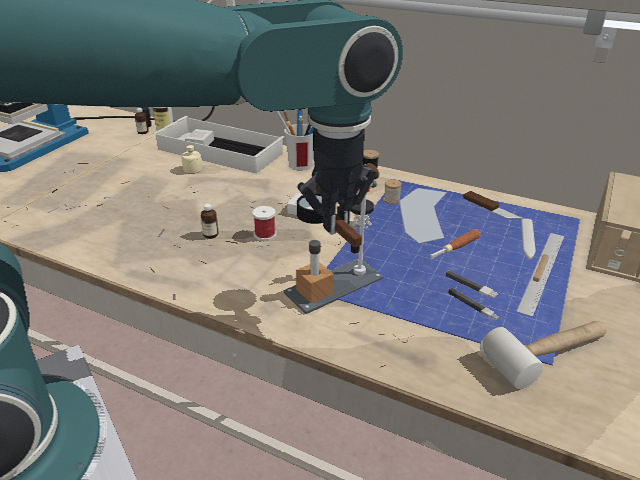

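```bash
python3 - <<'E'
from h import *; import pickle
D=pickle.load(open("d14.pkl","rb")); s=D["wrist"]; p=np.array(D["st"]["ee_pos"])
lz=p[2]+.0146
g=cv2.cvtColor(s["img"],cv2.COLOR_RGB2GRAY)
lens_app=p[:2]+[.0057,.0709]
print("lens app (from 13)",lens_app, "px",proj(s,[*lens_app,lz]), "cam",(-s["R"].T@s["t"]).round(4))
# ring fit
ringm=np.zeros((480,640),np.uint8); ringm[40:232,225:425]=(g[40:232,225:425]<70)
n,l,st,c=cv2.connectedComponentsWithStats(ringm); ringm=(l==1+np.argmax(st[1:,4])).astype(np.uint8)
cs,_=cv2.findContours(ringm,cv2.RETR_EXTERNAL,cv2.CHAIN_APPROX_NONE); h=cv2.convexHull(max(cs,key=cv2.contourArea))
fm=np.zeros((480,640),np.uint8); cv2.fillConvexPoly(fm,h,1)
r2,f2=fit([(s,fm.astype(float))],[cyl(.031,lz-.022,lz+.004)],lens_app); print("lens ring",r2,f2)
im=s["img"].copy()
h=np.array([.5616,.053]); 
for hh,col in((lens_app,(255,0,0)),(h,(0,255,0))):
    a=np.linspace(0,2*np.pi,60); q=proj(s,np.c_[hh[0]+.0105*np.cos(a),hh[1]+.0105*np.sin(a),np.full(60,.118)])
    cv2.polylines(im,[np.round(q*16).astype(np.int32)],True,col,1,cv2.LINE_AA,4)
z=lambda i:cv2.resize(i[90:190,270:380,::-1],None,fx=3.6,fy=3.6,interpolation=2)
cv2.imwrite("pics/z14.png",np.hstack([z(s["img"]),z(im)]))
b=D["scene"]["img"][160:310,270:400,::-1]; cv2.imwrite("pics/z14s.png",cv2.resize(b,None,fx=4,fy=4,interpolation=2))
E
```

```text
lens app (from 13) [0.56126511 0.0528284 ] px [[322.43988179 149.37911743]] cam [0.5623 0.0616 0.3265]
lens ring [0.56150339 0.05255423] 0.09144480507004875
```

View pics/z14.png

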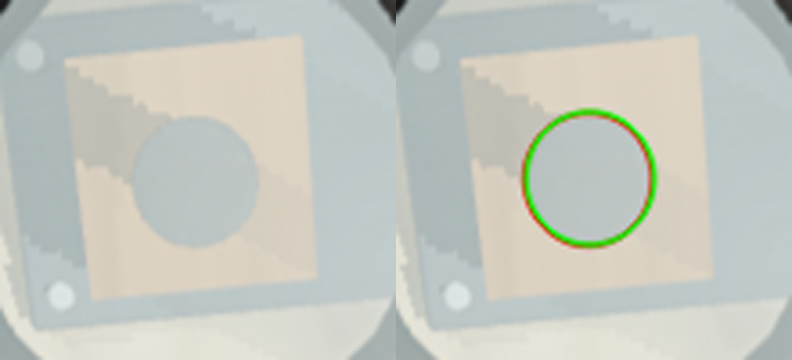

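View pics/z14s.png

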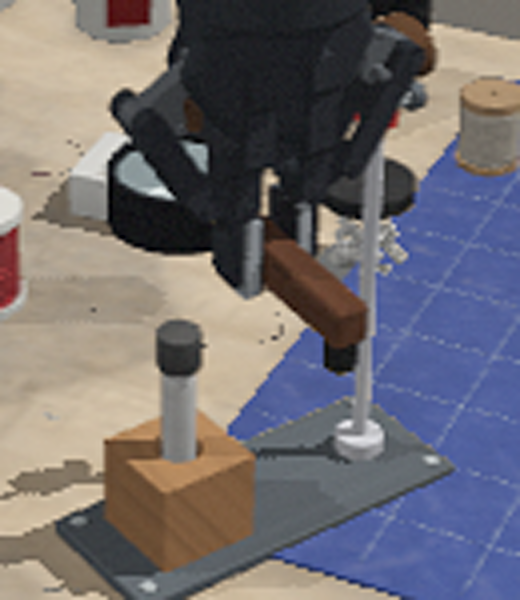

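```bash
python3 - <<'E'
from h import *; import pickle
D=pickle.load(open("d14.pkl","rb")); s=D["wrist"]
cv2.imwrite("pics/c14.png",cv2.resize(s["img"][80:180,420:640,::-1],None,fx=3.6,fy=3.6,interpolation=2))
c=np.array([.5616,.0525]); 
for yaw in(.0,.03):
  d=np.array([np.cos(yaw),np.sin(yaw)]); pc=c+.108*d
  print(yaw,"base",proj(s,[*pc,.008]).round(1))
  for z in(.19,.194,.198): print(z,"tip28",proj(s,[*(pc-.028*d),z]).round(1),"tip18",proj(s,[*(pc-.018*d),z]).round(1),"left edge",proj(s,cyl(.01,z-.007,z+.007,*pc))[:,0].min().round(1))
  for z in (.05,.10,.15): print("post",z,proj(s,[*pc,z]).round(1))
E
```

```text
0.0 base [[444.3 126.8]]
0.19 tip28 [[530.6 135.4]] tip18 [[556.8 133.7]] left edge 565.2
0.194 tip28 [[536.7 135.8]] tip18 [[563.8 134. ]] left edge 572.1
0.198 tip28 [[543.3 136.1]] tip18 [[571.2 134.4]] left edge 579.3
post 0.05 [[462.6 127.3]]
post 0.1 [[493.1 128. ]]
post 0.15 [[540.9 129.2]]
0.03 base [[444.4 123. ]]
0.19 tip28 [[531.3 128.9]] tip18 [[557.7 126.4]] left edge 566.4
0.194 tip28 [[537.5 129.1]] tip18 [[564.8 126.5]] left edge 573.3
0.198 tip28 [[544.1 129.2]] tip18 [[572.3 126.6]] left edge 580.7
post 0.05 [[462.8 122.9]]
post 0.1 [[493.5 122.7]]
post 0.15 [[541.7 122.3]]
```

View pics/c14.png

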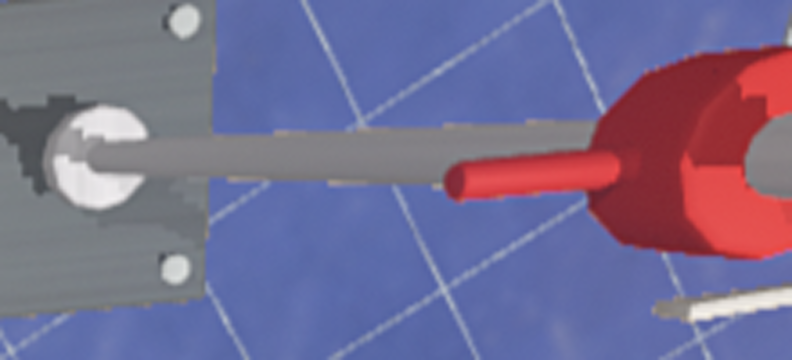

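Request:
drive_tool(
  commands=[
    {"claw": 1, "linear": [-0.2, 0, 1], "roll": 0},
    {"claw": 1, "linear": [-0.2, 0, 1], "roll": 0},
    {"claw": 1, "linear": [-0.2, 0, 1], "roll": 0},
    {"claw": 1, "linear": [-0.2, 0, 1], "roll": 0},
    {"claw": 1, "linear": [-0.2, 0, 1], "roll": 0},
  ],
)

```text
clock: 16.2
ee_pos: [0.5556, -0.0183, 0.1829]
tool_rot: [3.142, -0.0, 1.508]
ft_force: [0.3, -0.2, -1.0]
opening: 0.171
```

```bash
python3 w.py 15 wrist,scene collar;python3 go.py .5559 -.0179 .1829 1.508; python3 - <<'E'
from h import *; import pickle
D=pickle.load(open("d15.pkl","rb")); D0=pickle.load(open("d0.pkl","rb"))
print("vel",np.abs(D["st"]["joint_velocities"]).max().round(4))
# bottle/spool moved? compare scene crops
a,b=D0["scene"]["img"].astype(int),D["scene"]["img"].astype(int)
for n,(x0,y0,x1,y1) in dict(bottle=(198,202,220,240),spool=(250,204,278,240)).items(): print(n,np.abs(a-b)[y0:y1,x0:x1].mean().round(2))
s=D["wrist"]; cv2.imwrite("pics/z15.png",cv2.resize(s["img"][50:250,220:420,::-1],None,fx=2.5,fy=2.5))
E
```

```text
wrist collar [(0.88, array([610., 123.]), 3044)]
scene collar []
t 16.4 pos [ 0.5556 -0.0183  0.1829] rpy [3.1416 0.     1.5077] q [-0.08 -0.13  1.76 -0.    1.51 -0.02] F [-0.8  0.6 -1.4] open 0.175
linear [0.4 0.3 0. ] roll -0.0003 rows 0.010961773477498065 0.0016939030133874176
vel 0.0015
bottle 13.86
spool 13.66
```

View pics/z15.png

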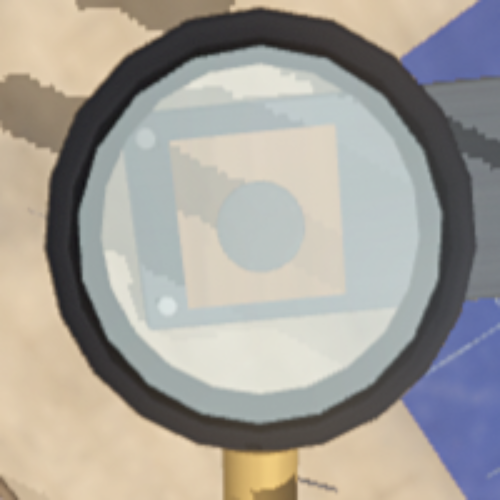

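```bash
python3 - <<'E'
from h import *; import pickle
D=pickle.load(open("d15.pkl","rb")); D0=pickle.load(open("d0.pkl","rb")); D10=pickle.load(open("d10.pkl","rb"))
G=lambda d:cv2.cvtColor(d["scene"]["img"],cv2.COLOR_RGB2GRAY)
for n,(x0,y0,x1,y1) in dict(bottle=(198,202,220,240),spool=(250,204,278,240),wall=(190,35,245,75)).items():
    for d in(D10,D):
        r=cv2.matchTemplate(G(d)[y0-5:y1+5,x0-5:x1+5],G(D0)[y0:y1,x0:x1],cv2.TM_CCOEFF_NORMED); print(n,r.max().round(3),np.array(np.unravel_index(r.argmax(),r.shape))-5)
cv2.imwrite("pics/z15b.png",np.hstack([cv2.resize(d["scene"]["img"][195:250,190:290,::-1],None,fx=4,fy=4) for d in(D0,D)]))
E
```

```text
bottle 0.942 [0 0]
bottle 0.943 [0 0]
spool 0.995 [0 0]
spool 0.995 [0 0]
wall 0.044 [-5  1]
wall 0.135 [ 5 -5]
```

View pics/z15b.png

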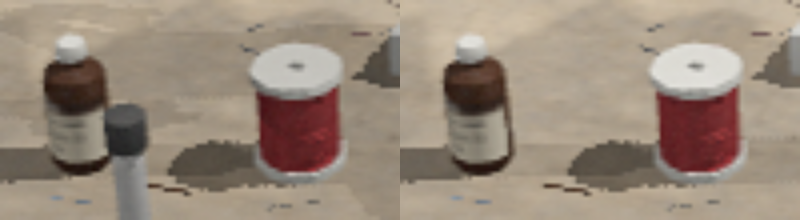

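The bottle and spool show no shift, and the arm is still. The lens is centred over the head, so I'm handing in.

```bash
python3 -c "
from rig import manip
print(manip.sign_off())"
```

```text
the job is handed in; nothing more can be done
None
```

The setter is home in the socket and let go. The loupe is held still and level over the setter's black head, and I handed the job in at about 16.4 s of the 56 s allowed.

**Last checks:**
- **Setter:** In the scene picture its head top is at row 242.5, and a setter fully home should show at 242.4 to 242.5. The downward force faded to about zero at the end of the insertion.
- **Centring:** In the wrist picture through the lens, the head is within about 0.5 mm of the lens centre.
- **Level:** The tool points straight down to within 1 mrad. The loupe ring kept its place in the wrist picture after lifting, so it did not slip in the grip.
- **Height:** The lens centre is at about 197.5 mm. The collar measured about 197 mm from the scene camera and about 198 mm from the wrist camera.
- **Left alone:** The bottle and spool show no shift from the first picture. The collar was not touched.

**Disagreements:**
- **Wrist camera offset:** It reads about 1.2 mm off in x, so I placed the lens relative to the setter within that camera's pictures.
- **Head versus socket:** The wrist camera put the setter's head about 1.5 to 2 mm from the socket centre in y. That may be measurement error or a slight lean, since the bore is 3 mm wider than the rod; I centred on the head.
- **Collar detection:** The network did not find the collar in the last scene picture, where the gripper hid it, but did find it in the wrist picture.

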